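# Shake the lost cap nuts out of a drain-trap cup

### The arm

A 6-joint arm with a two-finger parallel gripper is mounted at the origin on the work surface. World frame = base frame: x ahead of the robot, y to its left, z up, the work surface at z = 0. Lengths are in m, angles in rad, forces in N, time in s.
With the tool pointing down it reaches from about 0.4 to 0.825 m from the base axis. Payload 7 kg.
Tool frame: the origin (TCP) lies midway between the tips of the shut fingers; the grasp point (between the pads) lies 19 mm behind it; z points along the fingers, y is the direction in which the jaws open and shut (so a half turn about z gives the same grasp; the last joint's range is limited). The gripper opens to 88 mm and grips with 3 to 60 N. Pads are 19 mm wide; open, the fingers measure 130 mm over their backs; the gripper's body (78 mm by 193 mm) begins 47 mm behind the grasp point.
Start: joints at [1.494, 0.359, 0.012, 0, -1.224, -0.288], TCP at [0.241, 0.631, 0.227] pointing down, gripper open.
Joint ranges: [-3.07, 3.07], [-1.43, 2.12], [-1.02, 1.25], [-3.03, 1.67], [-3.05, -0], [-3.03, 3.03]. Speed limits (rad/s): [2.39, 2.39, 3.01, 3.14, 3.14, 3.14].

### API

Orientations are given as a unit quaternion [x, y, z, w].
In Python, from bench import status, viewer, arm, nets gives the robot as it stands.
- The arm moves only by the tool play_rows, never from a script. Its argument "increments" is a list of rows, each an object of numbers: "dx", "dy", "dz": the shift along the world's x, y, z in cm; "yaw": the turn about the world's z in rad. A call has 1 to 5 rows; each row is the pose to reach, as a shift and turn from the pose measured when the call began; what a row does not reach only later rows make up. A row lasts 1/10 s, in which the tool goes at most 50 mm and 8.59 degrees, less where a joint would pass 70% of its speed; a pose out of reach is approached as far as the arm can. A call with a gripper value outside its range is refused whole. "gripper" is the opening, from -1 (shut) to 1 (fully open), set as the call begins (left out, the last holds). The fingers move at their own pace and stop on an object; "force" is the grip in N (left out, the last holds). Time passes only in rows, so rows that repeat a pose let the fingers close. It gives the time, the measured TCP pose, the force and the opening at its end, in the units of the state.
- status.get_state(): the state, without advancing time (a new reading comes with each control period).
- viewer.camera(name): name is "scene" or "top" or "wrist"; returns the picture (400x640x3 uint8, blue, green, red); there is no depth.
- viewer.calibration(name): a dict with "mtx" (3x3 intrinsics, pixels), "dist_coeffs" ([k1, k2, p1, p2, k3] as OpenCV has them; the pictures are not rectified), "eye" and "rotation" of the camera in the world. Camera axes: x right, y down, z forward; pixel columns grow to the right and rows downward; lengths in m; the calibration is good to about 2 mm. A picture is of the moment at which its call begins: read the wrist's pose just before it. calibration takes no time and is no camera call; for the wrist camera it gives the pose at the moment of the call.
- arm.job_done(): hands the job in, once; it reports no verdict.
Trained networks look in the newest picture that a camera, given by its name, has taken for a name from the list of things; names that differ only in an ending like _2 or _b are one class to them, and where a whole thing is asked for, a point or a joint stands for the part that bears it (a point fixed in the world has none). Each returns a list of dicts, best first, with "conf" (0 to 1); they miss things now and then, are a little off and sometimes report something else, mostly with a low value. They report only what shows in the picture. A call takes as long as a camera call. They do not tell look-alikes from the thing itself.
- nets.spot_in(camera, name): "bbox" ([left, top, right, bottom] in pixels, round what is visible of it).
The state is a dict: "t": time; "joint_positions": joint angles; "joint_velocities": joint speeds; "effort": joint torques, N m; "tcp_pos": TCP position; "ee_rot": TCP orientation; "contact_force": force on the tool from outside, world axes, zero at the start; "wrist_torque": the same for the moment, N m; "gripper_width": finger opening in m.
Only numpy, scipy, OpenCV 4.12 (cv2) and the standard library are available. Lean on these libraries where they do the work, as an engineer would, in place of code of your own. Each camera call takes 0.05 s, during which the arm holds its last target.

### The job

The disposer's three cap nuts dropped down the drain and are in the drain-trap cup lying on the rubber mat. Slide the parts box open, upend the cup over it and shake until it gets no lighter, so that all three nuts are out and in the box; then lay the cup on its side on the mat again and slide the lid fully shut. Leave the other things on the table where they are.

Things in the scene. Friction and masses are not known exactly. Their poses are not given: they have to be found in the camera images.
- box_lid (a joint): how far the box's flat lid has slid open, m: 0 = shut, 0.125 = fully open (end stop). It slides level in grooves, away from the robot along the box's x axis, and stays where it is left; a push of about 3 N moves it. It may start slightly ajar.
- lid_bar (a point): centre of the black finger bar standing on the lid, by which it is pushed or pulled: 10 thick (along the box's x, the sliding direction), 70 long (along the box's y), 22 high, from 65 to 88 above the table, flat lid around it. It moves with the lid; with the lid shut it is 45 from the box's middle towards the robot.
- parts_box_in (a point): centre of the inside floor of the fixed grey parts box, 4 above the table. The box measures 150 (its x, pointing away from the robot) by 200 (its y) by 60 high outside, walls 4; with the lid's grooves it is 69 high. With the lid fully open 120 of its length is open, at the end nearer the robot. It is empty at the start.
- mat: fixed square black rubber mat, 180 x 180 x 4 thick; origin at the centre of its underside, axes along its edges. Not listed: fixed equipment (waste disposer 310 high, tool chest 160, bin 120, pipe offcuts, a pipe bend 54, a tub 100, a spray bottle 210) stands along the edges of the table, all of it more than 0.5 m out to the left or right of the base axis, or beyond 0.65 m ahead.
- cup_center (a point): middle of the trap cup: an eight-sided white plastic cup, 64 across its flats, 96 long, lying on one of its flats on the mat, so that its axis is level and this point is 32 above what it lies on. Site x axis = the cup's axis, pointing to its open end. Its bottom at -x is closed, its end at +x is open. The three nuts are inside at the start.
- cup_mouth (a point): centre of the cup's open end, 48 from cup_center along the cup's axis.
- trap_cup: the same cup: x axis along the cup to its open end; origin at the middle of the flat on which it lies at the start. At its open end a beige end ring, 5 thick, narrows the opening to 31 across (inside the cup is 56 across), so a 12 mm wide flat ledge runs round the inside of the mouth and things catch on it. It weighs 100 to 170 g empty.
- nut0_center (a point): centre of a brass domed cap nut, hexagonal, 20 across, 22 high, 50 g; loose inside the cup at the start, hardly to be seen from outside.
- nut1_center (a point): centre of a brass domed cap nut, hexagonal, 20 across, 22 high, 50 g; loose inside the cup at the start, hardly to be seen from outside.
- nut2_center (a point): centre of a brass domed cap nut, hexagonal, 20 across, 22 high, 50 g; loose inside the cup at the start, hardly to be seen from outside.
- tape_roll: bystander: white roll of thread tape lying flat, 54 across, 14 high; origin at its underside.
- slip_nut: bystander: white ribbed plastic pipe nut (a ring) lying flat, 65 across, 22 high; origin at its underside.
- wrench: bystander: steel wrench lying flat; origin at its underside.
- screwdriver: bystander: screwdriver lying flat; origin at its underside.
- soap_bottle: bystander: green bottle, 68 across, 190 high; origin at its underside.
There are look-alikes about, which are no part of the job. What is shaped like the trap_cup but purple is not meant.

How it is judged:
On the way, in this order (a step that is already met when the one before it is completed fails the run):
1. the lid of the parts box is slid open, by at least 100 mm (value of joint box_lid above 0.1 m), for 0.1 s.
2. the cup is upended above the box: its mouth points at least 30 degrees below level and is over the box (angle between trap_cup's own x axis and vertical above 2.09 rad and horizontal distance between cup_mouth and parts_box_in below 0.12 m), for 0.05 s.
3. all three nuts are in the box and the cup is still held off the mat (x of nut0_center in the frame of parts_box_in between -0.071 and 0.071 m and y of nut0_center in the frame of parts_box_in between -0.096 and 0.096 m and z of nut0_center in the frame of parts_box_in between -0.005 and 0.05 m and x of nut1_center in the frame of parts_box_in between -0.071 and 0.071 m and y of nut1_center in the frame of parts_box_in between -0.096 and 0.096 m and z of nut1_center in the frame of parts_box_in between -0.005 and 0.05 m and x of nut2_center in the frame of parts_box_in between -0.071 and 0.071 m and y of nut2_center in the frame of parts_box_in between -0.096 and 0.096 m and z of nut2_center in the frame of parts_box_in between -0.005 and 0.05 m and height (world z) of cup_center above 0.06 m), for 0.1 s.
At the end, for the whole second after the job is handed in: All three nuts are inside the parts box; the lid is shut (within 8 mm); the empty cup lies on its side (within 0.2 rad of level) at rest on the mat, its middle above the mat (x of nut0_center in the frame of parts_box_in between -0.071 and 0.071 m and y of nut0_center in the frame of parts_box_in between -0.096 and 0.096 m and z of nut0_center in the frame of parts_box_in between -0.005 and 0.05 m and x of nut1_center in the frame of parts_box_in between -0.071 and 0.071 m and y of nut1_center in the frame of parts_box_in between -0.096 and 0.096 m and z of nut1_center in the frame of parts_box_in between -0.005 and 0.05 m and x of nut2_center in the frame of parts_box_in between -0.071 and 0.071 m and y of nut2_center in the frame of parts_box_in between -0.096 and 0.096 m and z of nut2_center in the frame of parts_box_in between -0.005 and 0.05 m and x of cup_center in the frame of mat between -0.09 and 0.09 m and y of cup_center in the frame of mat between -0.09 and 0.09 m and z of cup_center in the frame of mat below 0.045 m and angle between trap_cup's own x axis and vertical between 1.37 and 1.77 rad and linear speed of trap_cup below 0.02 m/s and value of joint box_lid below 0.008 m); the robot touches nothing.
It fails at once if one of the other things on the table is shoved away by more than 5 cm or knocked over (distance of any of tape_roll, slip_nut, wrench, screwdriver, soap_bottle from where it was at the start of the episode above 0.05 m or angle between soap_bottle's own z axis and vertical above 0.5 rad).
It also fails if it takes over 72 s, if anything falls off the work surface, if the arm or the gripper's body presses on something with over 40 N, if the wrist force passes 120 N, or if a joint passes its speed limit or range.

## Working session

There is one attempt and no reset: what is moved stays moved. The work goes in short steps, Python scripts to look and compute and a tool call to move; the robot and the scene stay as the last step left them, time stands still between calls to the robot, and variables do not carry over. Pictures are saved under pics/ and viewed, and the job is handed in when it is done.

Besides the shell and the picture viewer there is one more tool, called as a command line: name --argument value ..., lists and objects as JSON in quotes. play_rows: Moves the arm, as the interface text tells. Its arguments: {"type":"object","properties":{"increments":{"type":"array","items":{"type":"object","properties":{"dx":{"type":"number"},"dy":{"type":"number"},"dz":{"type":"number"},"yaw":{"type":"number"}}}},"gripper":{"type":"number"},"force":{"type":"number"}},"required":["increments"]}

```bash
ls; mkdir -p pics
cat > h.py <<'E'
import numpy as np, cv2
from bench import status, viewer, arm, nets
def snap(n,f,crop=None,scale=1):
    im=viewer.camera(n)
    if crop: im=im[crop[1]:crop[3],crop[0]:crop[2]]
    if scale!=1: im=cv2.resize(im,None,fx=scale,fy=scale,interpolation=cv2.INTER_CUBIC)
    cv2.imwrite('pics/'+f,im); return im
def ray(c,uv):
    p=cv2.undistortPoints(np.array([[uv]],float),np.array(c['mtx']),np.array(c['dist_coeffs']))[0,0]
    R=np.array(c['rotation']); d=R@np.array([p[0],p[1],1]); return np.array(c['eye']),d
def at_z(c,uv,z):
    e,d=ray(c,uv); return e+d*(z-e[2])/d[2]
def proj(c,P):
    R=np.array(c['rotation']); e=np.array(c['eye'])
    rv=cv2.Rodrigues(R.T)[0]; return cv2.projectPoints(np.array(P,float).reshape(-1,3),rv,-R.T@e,np.array(c['mtx']),np.array(c['dist_coeffs']))[0].reshape(-1,2)
E
python3 - <<'E'
from h import *
s=status.get_state(); print(s)
for n in ['scene','top','wrist']:
    snap(n,n+'0.png')
    c=viewer.calibration(n); print(n,np.array(c['eye']).round(3),np.array(c['rotation']).round(2).tolist(),np.array(c['mtx'])[0,0])
    if n!='wrist':
        for k in ['trap_cup','lid_bar','mat','tape_roll','slip_nut','soap_bottle','wrench','screwdriver']:
            r=nets.spot_in(n,k)
            print(n,k,[(np.round(d['bbox']).tolist(),round(d['conf'],2)) for d in r[:4]])
E
```

```text
pics
{'t': 0.0, 'joint_positions': array([ 1.49413789e+00,  3.59382438e-01,  1.10850574e-02, -3.62348720e-04,
       -1.22408887e+00, -2.88110129e-01]), 'joint_velocities': array([-0.00020954, -0.00051782, -0.0002832 , -0.0005347 ,  0.00024788,
       -0.0008567 ]), 'effort': array([-6.50894999e-04, -5.82721961e+01,  2.93045551e+01,  6.99691460e+00,
        6.80463592e-03, -1.75280138e-04]), 'tcp_pos': array([0.24063617, 0.63014076, 0.22563476]), 'ee_rot': array([ 9.83402522e-01, -1.81435437e-01, -8.55024102e-05,  8.08497204e-04]), 'contact_force': array([ 0.3217947 , -0.01445946,  1.33337673]), 'wrist_torque': array([-0.01185549,  0.00137732,  0.00386571]), 'gripper_width': 0.08739167544619571}
scene [ 1.026 -0.63   0.809] [0.86, 0.35, -0.14, -0.35] 373.73589040646965
scene trap_cup [([254.0, 160.0, 291.0, 198.0], 0.84), ([207.0, 179.0, 238.0, 220.0], 0.81), ([302.0, 207.0, 347.0, 232.0], 0.58)]
scene lid_bar [([354.0, 139.0, 421.0, 183.0], 0.77), ([302.0, 209.0, 348.0, 235.0], 0.63)]
scene mat [([280.0, 201.0, 367.0, 269.0], 0.79)]
scene tape_roll [([312.0, 166.0, 332.0, 184.0], 0.58)]
scene slip_nut [([350.0, 195.0, 371.0, 217.0], 0.61)]
scene soap_bottle [([226.0, 264.0, 265.0, 316.0], 0.9)]
scene wrench [([410.0, 210.0, 456.0, 248.0], 0.68)]
scene screwdriver [([355.0, 214.0, 414.0, 235.0], 0.92), ([302.0, 207.0, 345.0, 238.0], 0.25)]
top [ 0.468 -0.129  0.923] [-0.7, 0.71, -0.03, 0.05] 409.2885542807016
top trap_cup [([319.0, 169.0, 370.0, 225.0], 0.89), ([383.0, 287.0, 442.0, 348.0], 0.84), ([308.0, 286.0, 356.0, 328.0], 0.78)]
top lid_bar [([151.0, 164.0, 246.0, 247.0], 0.98)]
top mat []
top tape_roll [([265.0, 257.0, 291.0, 279.0], 0.84)]
top slip_nut [([270.0, 174.0, 295.0, 202.0], 0.69)]
top soap_bottle [([463.0, 143.0, 524.0, 186.0], 0.97)]
top wrench []
top screwdriver [([244.0, 130.0, 329.0, 164.0], 0.78)]
wrist [0.309 0.605 0.386] [-0.56, 0.82, 0.11, -0.08] 288.9355776664836
```

View pics/top0.png

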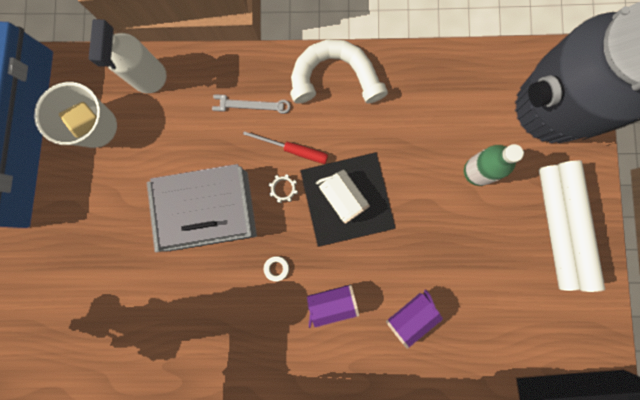

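View pics/scene0.png

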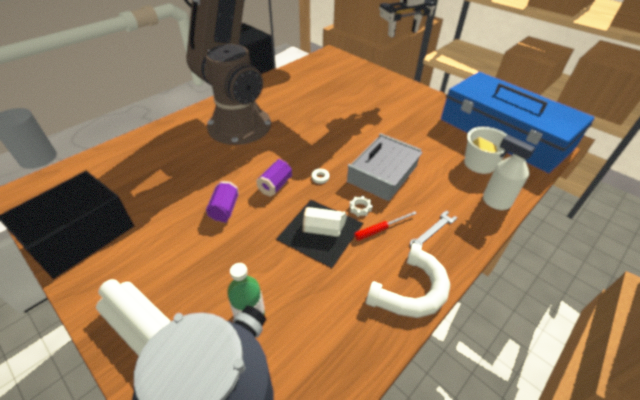

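Run:
```python
import cv2,numpy as np
im=cv2.imread('pics/top0.png')
cv2.imwrite('pics/top0_cup.png',cv2.resize(im[150:360,290:470],None,fx=3,fy=2.8,interpolation=cv2.INTER_CUBIC))
cv2.imwrite('pics/top0_box.png',cv2.resize(im[130:290,130:310],None,fx=3.5,fy=3.5,interpolation=cv2.INTER_CUBIC))
```

```text
(no output)
```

View pics/top0_cup.png

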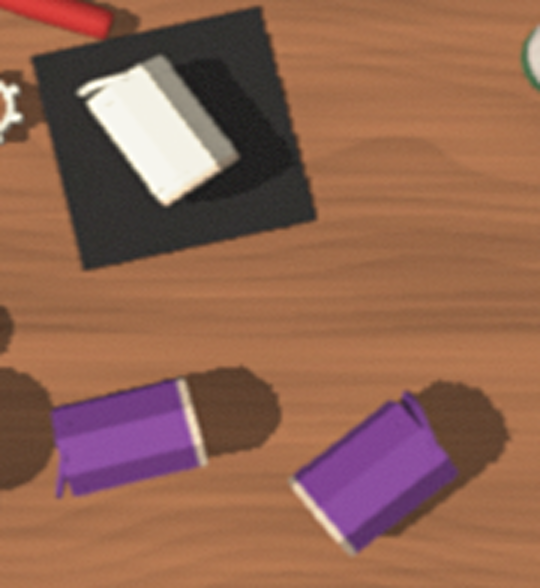

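View pics/top0_box.png

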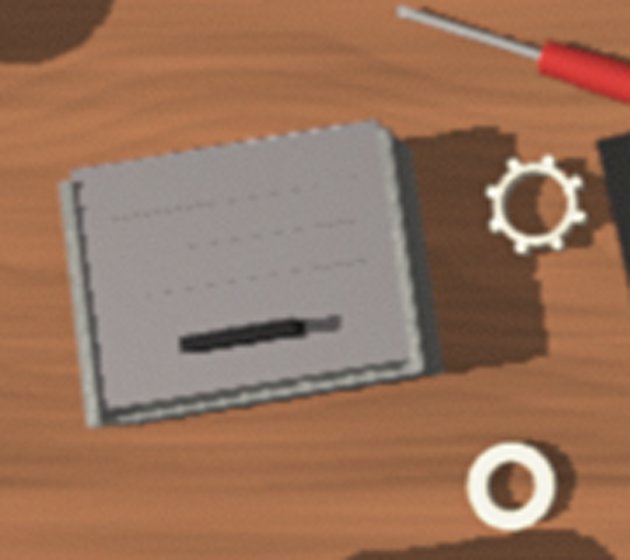

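Run:
```python
from h import *
c=viewer.calibration('top')
cr=lambda x,y:(290+x/3,150+y/2.8)
bx=lambda x,y:(130+x/3.5,130+y/3.5)
def show(n,uv,z): 
    p=at_z(c,uv,z); print(n,np.round(uv,1),p.round(4)); return p
m=[show('mat',cr(*q),.004) for q in [(33,58),(262,7),(316,217),(84,269)]]
print('matc',np.mean(m,0), [np.linalg.norm(m[i]-m[i-1]) for i in range(4)], np.degrees(np.arctan2(*(m[0]-m[3])[[1,0]])))
# cup top flat: corners at z=68+... 
k=[show('cup',cr(*q),.068) for q in [(88,97),(140,67),(218,165),(168,205)]]
sil=[show('cupsil',cr(*q),.036+.013) for q in [(162,56),(238,154)]]
b=[show('box',bx(*q),.069) for q in [(60,183),(378,121),(424,372),(90,427)]]
print('boxc',np.mean(b,0),[np.linalg.norm(b[i]-b[i-1]) for i in range(4)],np.degrees(np.arctan2(*(b[0]-b[3])[[1,0]])),np.degrees(np.arctan2(*(b[0]-b[1])[[1,0]])))
show('bar',bx(180,345),.088);show('bar',bx(340,322),.088);show('barmid',bx(260,335),.088)
for n,uv in [('tape',(277,268)),('slip',(283,188)),('sd',(285,147)),('sdend',(327,158)),('soap',(480,168)),('p1',(332,306)),('p2',(415,318))]: show(n,uv,.02)
im=cv2.imread('pics/scene0.png'); cv2.imwrite('pics/scene0_c.png',cv2.resize(im[125:275,190:430],None,fx=3.3,fy=3.3,interpolation=cv2.INTER_CUBIC))
```

```text
Traceback (most recent call last):
  File "h.py", line 12, in at_z
    e,d=ray(c,uv); return e+d*(z-e[2])/d[2]
        ~~~^^^^^^
  File "h.py", line 10, in ray
    R=np.array(c['rotation']); d=R@np.array([p[0],p[1],1]); return np.array(c['eye']),d
                                 ~^~~~~~~~~~~~~~~~~~~~~~~~
ValueError: matmul: Input operand 1 has a mismatch in its core dimension 0, with gufunc signature (n?,k),(k,m?)->(n?,m?) (size 3 is different from 4)
```

View pics/wrist0.png

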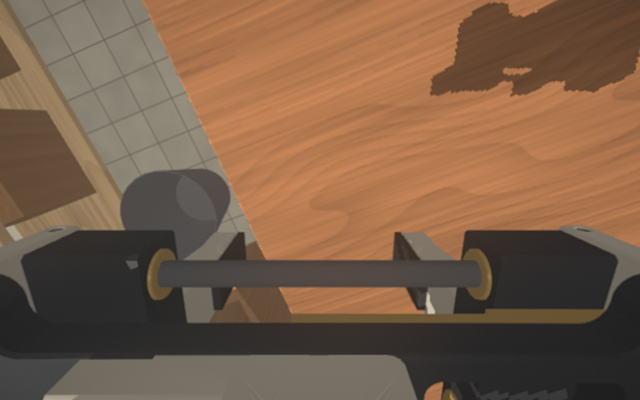

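```bash
sed -i "s/R=np.array(c\['rotation'\])/R=Rot.from_quat(c['rotation']).as_matrix()/; 1a from scipy.spatial.transform import Rotation as Rot" h.py
cat > m0.py <<'E'
from h import *
c=viewer.calibration('top')
cr=lambda x,y:(290+x/3,150+y/2.8)
bx=lambda x,y:(130+x/3.5,130+y/3.5)
def show(n,uv,z): 
    p=at_z(c,uv,z); print(n,np.round(uv,1),p.round(4)); return p
m=[show('mat',cr(*q),.004) for q in [(33,58),(262,7),(316,217),(84,269)]]
print('matc',np.mean(m,0), [np.linalg.norm(m[i]-m[i-1]) for i in range(4)], np.degrees(np.arctan2(*(m[0]-m[3])[[1,0]])))
# cup top flat: corners at z=68+... 
k=[show('cup',cr(*q),.068) for q in [(88,97),(140,67),(218,165),(168,205)]]
sil=[show('cupsil',cr(*q),.036+.013) for q in [(162,56),(238,154)]]
b=[show('box',bx(*q),.069) for q in [(60,183),(378,121),(424,372),(90,427)]]
print('boxc',np.mean(b,0),[np.linalg.norm(b[i]-b[i-1]) for i in range(4)],np.degrees(np.arctan2(*(b[0]-b[3])[[1,0]])),np.degrees(np.arctan2(*(b[0]-b[1])[[1,0]])))
show('bar',bx(180,345),.088);show('bar',bx(340,322),.088);show('barmid',bx(260,335),.088)
for n,uv in [('tape',(277,268)),('slip',(283,188)),('sd',(285,147)),('sdend',(327,158)),('soap',(480,168)),('p1',(332,306)),('p2',(415,318))]: show(n,uv,.02)
im=cv2.imread('pics/scene0.png'); cv2.imwrite('pics/scene0_c.png',cv2.resize(im[125:275,190:430],None,fx=3.3,fy=3.3,interpolation=cv2.INTER_CUBIC))
E
python3 m0.py
```

```text
mat [301.  170.7] [ 0.6326 -0.0472  0.004 ]
mat [377.3 152.5] [ 0.6733 -0.2211  0.004 ]
mat [395.3 227.5] [ 0.5028 -0.2584  0.004 ]
mat [318.  246.1] [ 0.4619 -0.086   0.004 ]
matc [ 0.56762434 -0.15316265  0.004     ] [np.float64(0.17498631147660687), np.float64(0.17865181178687017), np.float64(0.1745080594933896), np.float64(0.17719724117234992)] 12.80221001783508
cup [319.3 184.6] [ 0.591  -0.0918  0.068 ]
cup [336.7 173.9] [ 0.6137 -0.1285  0.068 ]
cup [362.7 208.9] [ 0.5392 -0.1824  0.068 ]
cup [346.  223.2] [ 0.5095 -0.1474  0.068 ]
cupsil [344. 170.] [ 0.6254 -0.1443  0.049 ]
cupsil [369.3 205. ] [ 0.5492 -0.1979  0.049 ]
box [147.1 182.3] [0.598  0.2738 0.069 ]
box [238.  164.6] [0.635  0.0813 0.069 ]
box [251.1 236.3] [0.483  0.0506 0.069 ]
box [155.7 252. ] [0.4513 0.249  0.069 ]
boxc [0.54181596 0.163671   0.069     ] [np.float64(0.14884394680776436), np.float64(0.19596625247443472), np.float64(0.15516499223173885), np.float64(0.20096580330792585)] 9.581041006703012 100.88644636874558
bar [181.4 228.6] [0.4989 0.19   0.088 ]
bar [227.1 222. ] [0.512  0.0964 0.088 ]
barmid [204.3 225.7] [0.5046 0.1432 0.088 ]
tape [277 268] [0.4147 0.0029 0.02  ]
slip [283 188] [ 0.5909 -0.0085  0.02  ]
sd [285 147] [ 0.6841 -0.0122  0.02  ]
sdend [327 158] [ 0.6582 -0.1069  0.02  ]
soap [480 168] [ 0.6326 -0.4438  0.02  ]
p1 [332 306] [ 0.3341 -0.1169  0.02  ]
p2 [415 318] [ 0.31   -0.2933  0.02  ]
```

View pics/scene0_c.png

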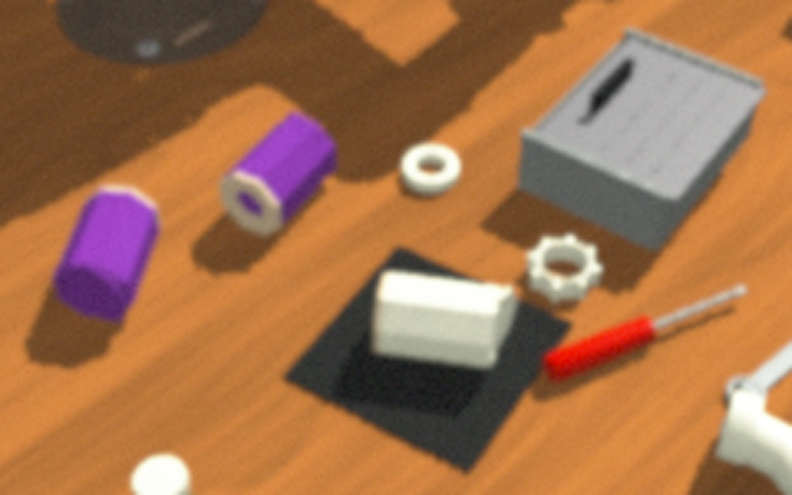

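The one thing wanted is the white cup on the black mat, at top px (343,197). Its possible look-alikes are the purple cups at top px (332,306) and (415,318), plus the white pipe bend (338,70) and the white pipes (572,225). The crop shows the white eight-sided cup on the mat, with the beige ring (mouth) at its lower-right end. The box is at about (0.542, 0.164), turned about 10°, and its bar shows the lid about 5 mm ajar. I'll open the lid first.

play_rows --increments '[{"dx":23.8,"dy":-47.8,"dz":0,"yaw":0.54},{"dx":23.8,"dy":-47.8,"dz":0,"yaw":0.54},{"dx":23.8,"dy":-47.8,"dz":0,"yaw":0.54},{"dx":23.8,"dy":-47.8,"dz":0,"yaw":0.54},{"dx":23.8,"dy":-47.8,"dz":0,"yaw":0.54}]' --gripper -1 --force 20

```text
t: 1.45
tcp_pos: [0.3528, 0.4049, 0.2268]
ee_rot: [0.996, 0.089, 0.0, -0.0]
contact_force: [1.1, 0.2, -0.3]
gripper_width: 0.0531
```

play_rows --increments '[{"dx":12.6,"dy":-25.3,"dz":-6},{"dx":12.6,"dy":-25.3,"dz":-6},{"dx":12.6,"dy":-25.3,"dz":-6},{"dx":12.6,"dy":-25.3,"dz":-6},{"dx":12.6,"dy":-25.3,"dz":-6}]'

```text
validation failed for argument at $.in...
```

play_rows --increments '[{"dx":12.6,"dy":-25.3,"dz":-6,"yaw":0},{"dx":12.6,"dy":-25.3,"dz":-6,"yaw":0},{"dx":12.6,"dy":-25.3,"dz":-6,"yaw":0},{"dx":12.6,"dy":-25.3,"dz":-6,"yaw":0},{"dx":12.6,"dy":-25.3,"dz":-6,"yaw":0}]'

```text
t: 1.95
tcp_pos: [0.4617, 0.1859, 0.1754]
ee_rot: [0.996, 0.09, 0.001, -0.001]
contact_force: [0.5, 1.7, 0.5]
gripper_width: 0.0131
```

Run:
```python
from h import *
s=status.get_state(); print(s['tcp_pos'],s['t'])
c=viewer.calibration('wrist'); snap('wrist','w1.png'); snap('top','t1.png')
R=Rot.from_euler('z',10.3,degrees=True).as_matrix()
for name,P in [('barTop shut',[-.045,0,.088])]:
    p=np.array([.5418,.1637,0])+R@np.array(P); print(name,p,proj(c,p))
import json; json.dump({k:np.array(v).tolist() for k,v in c.items()},open('w1.json','w'))
print(nets.spot_in('wrist','lid_bar')[:2])
```

```text
[0.46167025 0.18591277 0.17536249] 1.95
barTop shut [0.49752517 0.1556539  0.088     ] [[361.51079307 171.24338643]]
[{'bbox': [247.0, 8.1, 478.7, 188.6], 'conf': 0.68}]
```

View pics/w1.png

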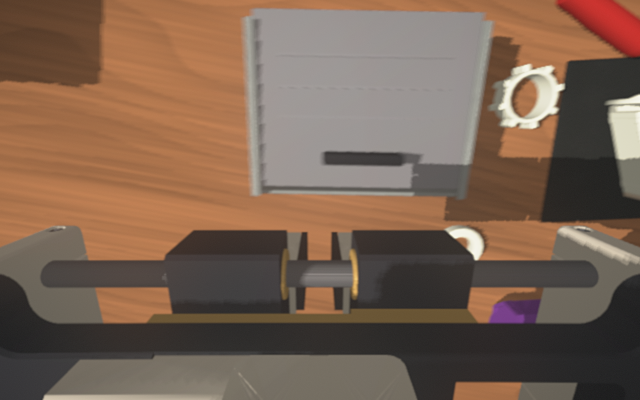

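Run:
```python
from h import *
import json
c=json.load(open('w1.json'))
for n,uv,z in [('barL',(324,156),.088),('barR',(402,157),.088),('bar mid',(363,156),.088),('nearL',(251,192),.069),('nearR',(466,196),.069),('farL',(249,13),.069),('farR',(485,14),.069)]:
    p=at_z(c,uv,z); q=Rot.from_euler('z',-10.3,degrees=True).as_matrix()@(p-np.array([.5418,.1637,0])); print(n,p.round(4),q.round(4))
```

```text
barL [0.5046 0.1899 0.088 ] [-0.0319  0.0324  0.088 ]
barR [0.5156 0.1244 0.088 ] [-0.0328 -0.0339  0.088 ]
bar mid [0.5105 0.1573 0.088 ] [-0.0319 -0.0008  0.088 ]
nearL [0.4567 0.251  0.069 ] [-0.0681  0.1011  0.069 ]
nearR [0.4892 0.0496 0.069 ] [-0.0721 -0.1029  0.069 ]
farL [0.6045 0.2697 0.069 ] [0.0806 0.0931 0.069 ]
farR [0.6374 0.0823 0.069 ] [ 0.0795 -0.0972  0.069 ]
```

play_rows --increments '[{"dx":1.7,"dy":-3.4,"dz":-2,"yaw":0},{"dx":1.7,"dy":-3.4,"dz":-6,"yaw":0},{"dx":1.7,"dy":-3.4,"dz":-9.8,"yaw":0},{"dx":1.7,"dy":-3.4,"dz":-9.8,"yaw":0},{"dx":1.7,"dy":-3.4,"dz":-9.8,"yaw":0}]'

```text
t: 2.6
tcp_pos: [0.4788, 0.1516, 0.0773]
ee_rot: [0.996, 0.088, -0.0, 0.001]
contact_force: [0.6, 0.3, 0.8]
gripper_width: 0.0004
```

play_rows --increments '[{"dx":3.5,"dy":0.6,"dz":0,"yaw":0},{"dx":6.5,"dy":1.2,"dz":0,"yaw":0},{"dx":9.5,"dy":1.7,"dz":0,"yaw":0},{"dx":12.6,"dy":2.3,"dz":0,"yaw":0},{"dx":12.6,"dy":2.3,"dz":0,"yaw":0}]'

```text
t: 3.1
tcp_pos: [0.6057, 0.1752, 0.0788]
ee_rot: [0.996, 0.088, -0.001, 0.001]
contact_force: [-2.7, -0.7, -2.0]
gripper_width: 0.0005
```

Run:
```python
from h import *
s=status.get_state(); print(s['tcp_pos'],s['t'],s['contact_force'])
snap('top','t2.png')
```

```text
[0.60570664 0.17519907 0.07879017] 3.1 [-2.66416268 -0.70911273 -1.99247184]
```

View pics/t2.png

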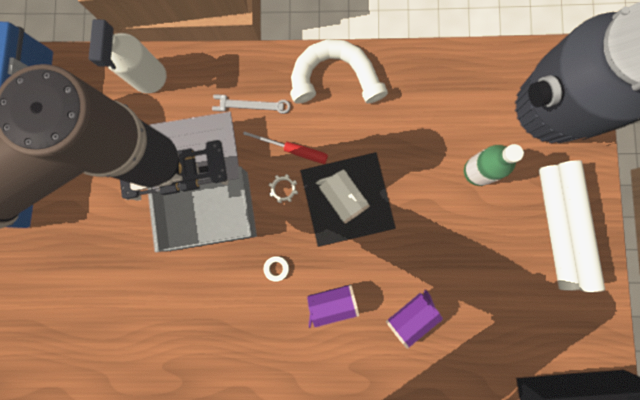

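play_rows --increments '[{"dx":-1,"dy":0,"dz":5,"yaw":0},{"dx":-3,"dy":-2,"dz":9,"yaw":0.1},{"dx":-9.6,"dy":-35.5,"dz":12,"yaw":0.43},{"dx":-9.6,"dy":-35.5,"dz":12,"yaw":0.43},{"dx":-9.6,"dy":-35.5,"dz":12,"yaw":0.43}]' --gripper 1

```text
t: 3.65
tcp_pos: [0.5475, 0.0094, 0.1851]
ee_rot: [0.953, 0.302, 0.003, 0.001]
contact_force: [1.7, -0.6, 0.4]
gripper_width: 0.0347
```

play_rows --increments '[{"dx":-5,"dy":-20,"dz":0.5,"yaw":0.11},{"dx":-5,"dy":-20,"dz":0.5,"yaw":0.11},{"dx":-5,"dy":-20,"dz":0.5,"yaw":0.11},{"dx":-5,"dy":-20,"dz":0.5,"yaw":0.11}]'

```text
t: 4.05
tcp_pos: [0.4995, -0.1855, 0.1931]
ee_rot: [0.935, 0.355, 0.005, 0.002]
contact_force: [1.2, -0.2, 0.4]
gripper_width: 0.0668
```

Run:
```python
from h import *
s=status.get_state(); print(s['tcp_pos'],s['t'],s['contact_force'],s['joint_positions'],s['ee_rot'])
c=viewer.calibration('wrist'); snap('wrist','w3.png'); snap('top','t3.png')
import json; json.dump({k:np.array(v).tolist() for k,v in c.items()},open('w3.json','w'))
```

```text
[ 0.499488   -0.18553336  0.19306323] 4.05 [ 1.21650957 -0.15622332  0.433038  ] [ 1.25779635e-02  1.44380424e-01 -3.57581729e-01  3.22322477e-06
 -1.05786574e+00  2.28404662e+00] [0.93485194 0.35499545 0.00515058 0.00188357]
```

View pics/w3.png

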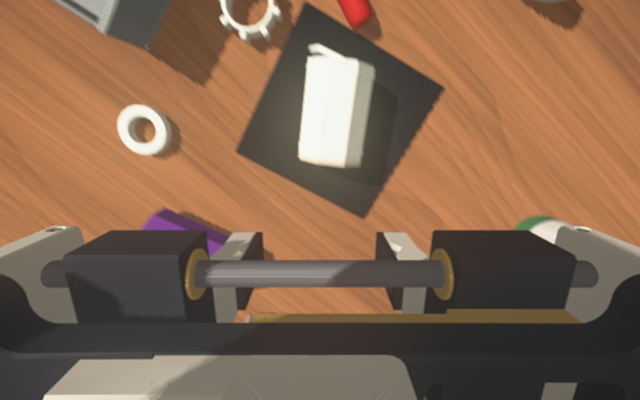

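View pics/t3.png

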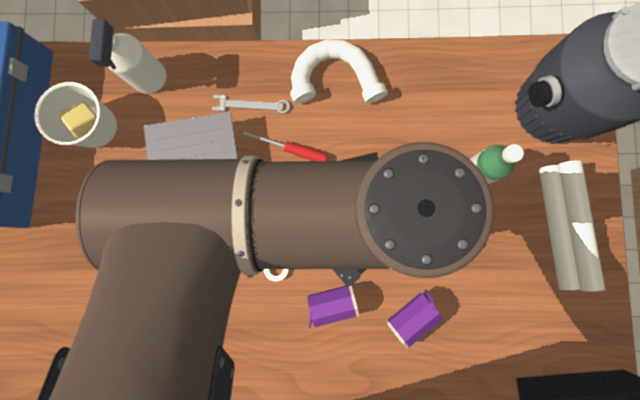

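Run:
```python
import cv2
im=cv2.imread('pics/w3.png')
cv2.imwrite('pics/w3c.png',cv2.resize(im[0:220,230:450],None,fx=2.7,fy=2.7,interpolation=cv2.INTER_CUBIC))
```

```text
(no output)
```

View pics/w3c.png

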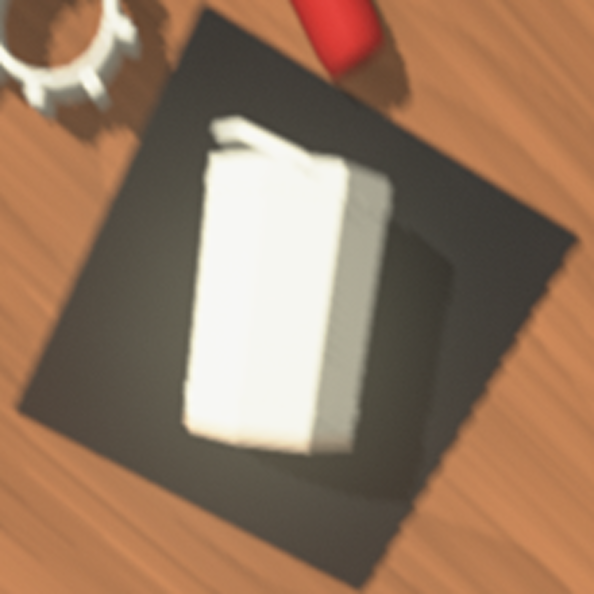

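Run:
```python
from h import *
import json
c=json.load(open('w3.json'))
f=lambda x,y:(230+x/2.7,y/2.7)
P={}
for n,uv,z in [('Lfar',(209,155),.049),('Lnear',(186,430),.049),('Rfar',(390,185),.049),('Rnear',(352,450),.049),('ridgefar',(347,162),.068),('ridgenear',(311,452),.068),('m1',(205,5),.004),('m2',(578,240),.004),('m3',(362,590),.004),('m4',(20,408),.004)]:
    P[n]=at_z(c,f(*uv),z); print(n,P[n].round(4))
print('mat',np.mean([P['m%d'%i] for i in (1,2,3,4)],0))
a=lambda p,q: np.degrees(np.arctan2(*(P[p]-P[q])[[1,0]]))
print(a('Lfar','Lnear'),a('Rfar','Rnear'),a('ridgefar','ridgenear'))
print('cup',np.mean([P[k] for k in ('Lfar','Lnear','Rfar','Rnear')],0),np.linalg.norm(P['Lfar']-P['Lnear']),np.linalg.norm(P['Rfar']-P['Rnear']),np.linalg.norm(P['ridgefar']-P['ridgenear']))
ax=(P['Lfar']-P['Lnear']+P['Rfar']-P['Rnear']);ax/=np.linalg.norm(ax);n=np.array([-ax[1],ax[0],0]);print('w',[n@(P['L'+e]-P['R'+e]) for e in('far','near')],np.degrees(np.arctan2(ax[1],ax[0])))
```

```text
Lfar [ 0.5908 -0.0907  0.049 ]
Lnear [ 0.5113 -0.1479  0.049 ]
Rfar [ 0.6266 -0.1457  0.049 ]
Rnear [ 0.5485 -0.2017  0.049 ]
ridgefar [ 0.6175 -0.1294  0.068 ]
ridgenear [ 0.5382 -0.1868  0.068 ]
m1 [ 0.6357 -0.0479  0.004 ]
m2 [ 0.6748 -0.2211  0.004 ]
m3 [ 0.5029 -0.2608  0.004 ]
m4 [ 0.464  -0.0884  0.004 ]
mat [ 0.56935184 -0.15454995  0.004     ]
35.71890727322214 35.59012466604483 35.889413152697124
cup [ 0.569304   -0.14649559  0.049     ] 0.09796396042588934 0.09610962200246076 0.09787645828123652
w [np.float64(0.06556203731012995), np.float64(0.06534394956330278)] 35.655131217299605
```

play_rows --increments '[{"dx":4,"dy":2.4,"dz":-3,"yaw":-0.1},{"dx":8,"dy":4.8,"dz":-6,"yaw":-0.1},{"dx":9.4,"dy":5.65,"dz":-9,"yaw":-0.105},{"dx":9.4,"dy":5.65,"dz":-9,"yaw":-0.105}]'

```text
t: 4.55
tcp_pos: [0.5931, -0.1293, 0.1001]
ee_rot: [0.953, 0.304, 0.003, 0.002]
contact_force: [-1.5, 0.4, -0.3]
gripper_width: 0.0874
```

Run:
```python
from h import *
s=status.get_state(); print(s['tcp_pos'],s['t'],s['contact_force'],s['gripper_width'],2*np.degrees(np.arctan2(s['ee_rot'][1],s['ee_rot'][0])))
snap('wrist','w4.png')
```

```text
[ 0.59314388 -0.12928652  0.10005393] 4.55 [-1.48626522  0.39244096 -0.28614105] 0.08735068730831518 35.37288124065647
```

View pics/w4.png

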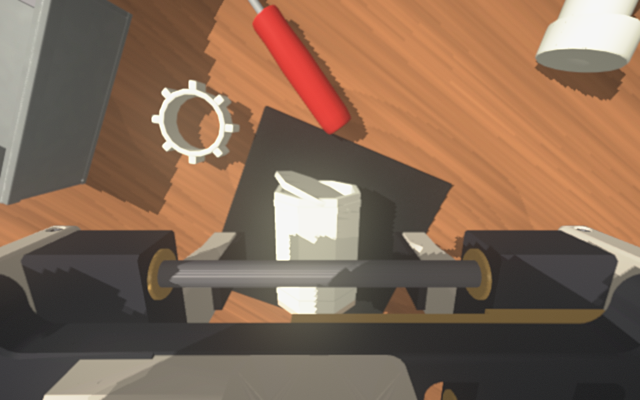

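play_rows --increments '[{"dx":0.02,"dy":0.03,"dz":-4,"yaw":0},{"dx":0.02,"dy":0.03,"dz":-7,"yaw":0},{"dx":0.02,"dy":0.03,"dz":-8.3,"yaw":0},{"dx":0.02,"dy":0.03,"dz":-8.3,"yaw":0}]'

```text
t: 5.0
tcp_pos: [0.5929, -0.1298, 0.0197]
ee_rot: [0.953, 0.304, 0.003, 0.002]
contact_force: [0.3, -0.5, 0.7]
gripper_width: 0.0877
```

play_rows --increments '[{"dx":0,"dy":0,"dz":0,"yaw":0},{"dx":0,"dy":0,"dz":0,"yaw":0},{"dx":0,"dy":0,"dz":0,"yaw":0},{"dx":0,"dy":0,"dz":0,"yaw":0}]' --gripper -1 --force 30

```text
t: 5.4
tcp_pos: [0.5935, -0.1297, 0.021]
ee_rot: [0.953, 0.304, 0.004, 0.002]
contact_force: [-1.7, 1.5, 7.1]
gripper_width: 0.064
```

play_rows --increments '[{"dx":0,"dy":0,"dz":1.5,"yaw":0},{"dx":0,"dy":0,"dz":4,"yaw":0},{"dx":0,"dy":0,"dz":6,"yaw":0},{"dx":0,"dy":0,"dz":6,"yaw":0}]'

```text
t: 5.8
tcp_pos: [0.5953, -0.1297, 0.084]
ee_rot: [0.953, 0.304, 0.007, 0.003]
contact_force: [0.0, 0.7, -3.2]
gripper_width: 0.064
```

Run:
```python
from h import *
s=status.get_state(); print(s['tcp_pos'],s['t'],s['contact_force'],s['wrist_torque'],s['gripper_width'],s['joint_positions'])
snap('wrist','w5.png'); snap('scene','s5.png')
```

```text
[ 0.59534331 -0.12967852  0.08398218] 5.8 [ 0.03724351  0.72609779 -3.16961384] [ 0.01488375 -0.17938529 -0.0495703 ] 0.06398772059369172 [ 0.10790122  0.36937007 -0.33012457  0.00433934 -0.85687987  2.07857922]
```

View pics/w5.png

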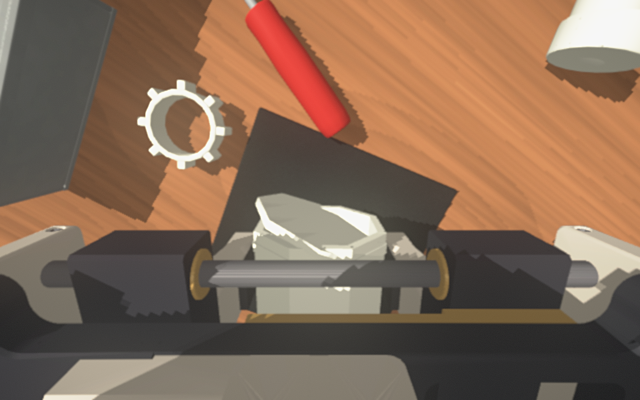

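View pics/s5.png

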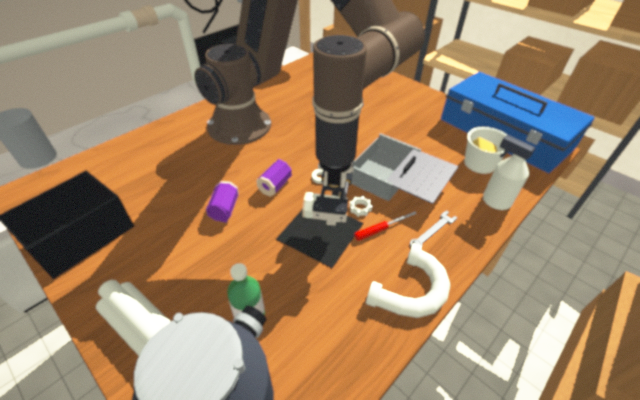

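Run:
```python
import cv2
im=cv2.imread('pics/s5.png')
cv2.imwrite('pics/s5c.png',cv2.resize(im[130:270,260:460],None,fx=4,fy=4,interpolation=cv2.INTER_CUBIC))
```

```text
(no output)
```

View pics/s5c.png

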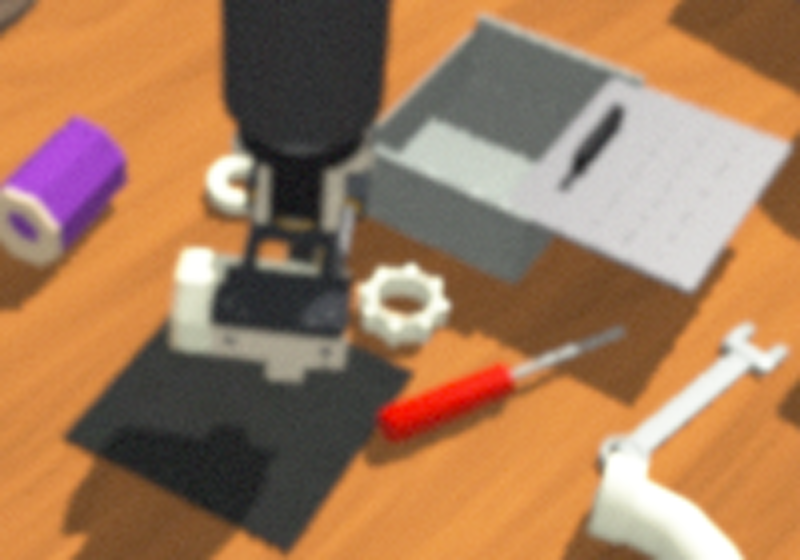

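play_rows --increments '[{"dx":0,"dy":0,"dz":3,"yaw":0.1},{"dx":-1,"dy":2,"dz":6,"yaw":0.25},{"dx":-1.7,"dy":6,"dz":8.6,"yaw":0.4},{"dx":-2.5,"dy":10,"dz":8.6,"yaw":0.55},{"dx":-3.5,"dy":14,"dz":8.6,"yaw":0.7}]' --force 35

```text
t: 6.4
tcp_pos: [0.5576, 0.0117, 0.1663]
ee_rot: [0.789, 0.614, 0.005, 0.0]
contact_force: [0.6, 0.6, -3.2]
gripper_width: 0.0639
```

play_rows --increments '[{"dx":-0.8,"dy":4.2,"dz":0.3,"yaw":0.12},{"dx":-1.6,"dy":8.4,"dz":0.3,"yaw":0.24},{"dx":-2.4,"dy":12.6,"dz":0.3,"yaw":0.36},{"dx":-3.1,"dy":17,"dz":0.3,"yaw":0.43},{"dx":-3.1,"dy":17,"dz":0.3,"yaw":0.43}]'

```text
t: 6.9
tcp_pos: [0.5254, 0.1858, 0.1677]
ee_rot: [0.638, 0.77, 0.004, -0.001]
contact_force: [0.9, -0.1, -2.7]
gripper_width: 0.0636
```

```bash
cat > look.py <<'E'
from h import *
import sys
t=sys.argv[1]
f=[]
s=status.get_state(); print(s['tcp_pos'].round(4),'t',round(s['t'],2),'F',s['contact_force'].round(2),'M',s['wrist_torque'].round(3),'w',round(s['gripper_width'],4),'yaw',2*np.degrees(np.arctan2(s['ee_rot'][1],s['ee_rot'][0])),'j',s['joint_positions'].round(2))
c=(230,90,470,270) 
sc=viewer.camera('scene'); tp=viewer.camera('top')
a=cv2.resize(sc[100:270,290:490],(400,340),interpolation=cv2.INTER_CUBIC)
b=cv2.resize(tp[120:290,120:320],(400,340),interpolation=cv2.INTER_CUBIC)
cv2.imwrite('pics/l%s.png'%t,np.hstack([a,b]))
E
python3 look.py 6
```

```text
[0.5254 0.1858 0.1677] t 6.9 F [ 0.87 -0.1  -2.72] M [-0.146 -0.086  0.015] w 0.0636 yaw 100.78040510587762 j [ 0.69  0.21 -0.34 -0.01 -1.02  2.64]
```

View pics/l6.png

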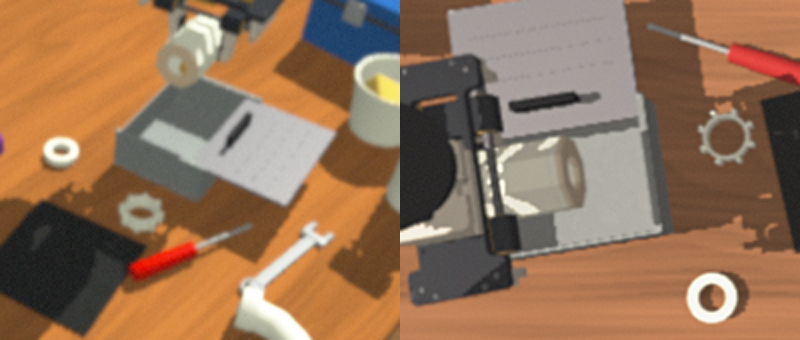

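play_rows --increments '[{"dx":0,"dy":0,"dz":0,"yaw":0},{"dx":0,"dy":0,"dz":0,"yaw":0},{"dx":0,"dy":0,"dz":0,"yaw":0}]' --force 8

```text
t: 7.3
tcp_pos: [0.5255, 0.1814, 0.1673]
ee_rot: [0.64, 0.768, 0.003, -0.002]
contact_force: [0.1, -0.8, -2.9]
gripper_width: 0.0641
```

```bash
python3 look.py 7
```

```text
[0.5255 0.1814 0.1673] t 7.3 F [ 0.09 -0.85 -2.91] M [-0.047 -0.09  -0.034] w 0.0641 yaw 100.4359580625804 j [ 0.68  0.21 -0.34 -0.   -1.02  2.64]
```

View pics/l7.png

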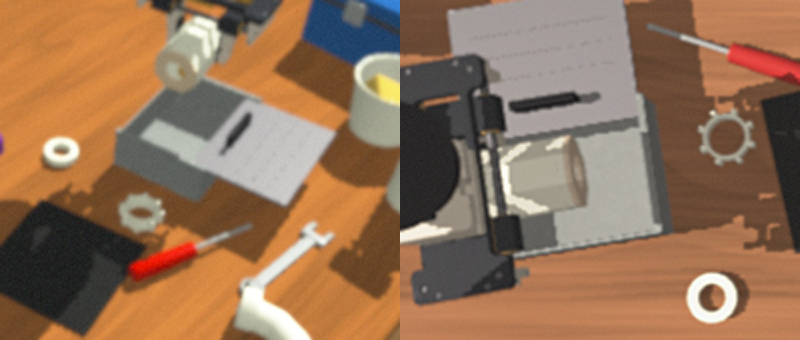

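play_rows --increments '[{"dx":0,"dy":0,"dz":0,"yaw":0},{"dx":0,"dy":0,"dz":0,"yaw":0},{"dx":0,"dy":0,"dz":0,"yaw":0}]' --force 5

```text
t: 7.7
tcp_pos: [0.5257, 0.1815, 0.1677]
ee_rot: [0.64, 0.768, 0.004, -0.001]
contact_force: [-0.1, 0.4, -2.8]
gripper_width: 0.0639
```

```bash
python3 look.py 8
```

```text
[0.5257 0.1815 0.1677] t 7.7 F [-0.14  0.39 -2.83] M [-0.03  -0.113  0.006] w 0.0639 yaw 100.43455041446308 j [ 0.68  0.21 -0.34 -0.01 -1.02  2.64]
```

View pics/l8.png

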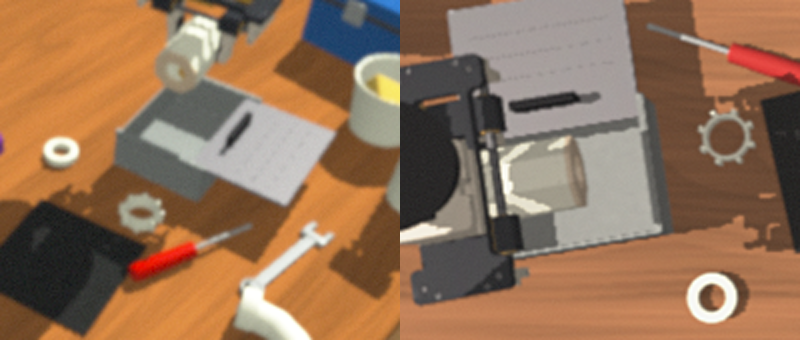

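play_rows --increments '[{"dx":0,"dy":0,"dz":0,"yaw":0},{"dx":0,"dy":0,"dz":0,"yaw":0},{"dx":0,"dy":0,"dz":0,"yaw":0}]' --force 3

```text
t: 8.1
tcp_pos: [0.5256, 0.1817, 0.1676]
ee_rot: [0.64, 0.769, 0.004, -0.001]
contact_force: [-0.5, 0.2, -3.6]
gripper_width: 0.0643
```

```bash
python3 look.py 9
```

```text
[0.5256 0.1817 0.1676] t 8.1 F [-0.47  0.24 -3.56] M [0.036 0.023 0.013] w 0.0643 yaw 100.45209216663686 j [ 0.68  0.21 -0.34 -0.01 -1.02  2.64]
```

View pics/l9.png

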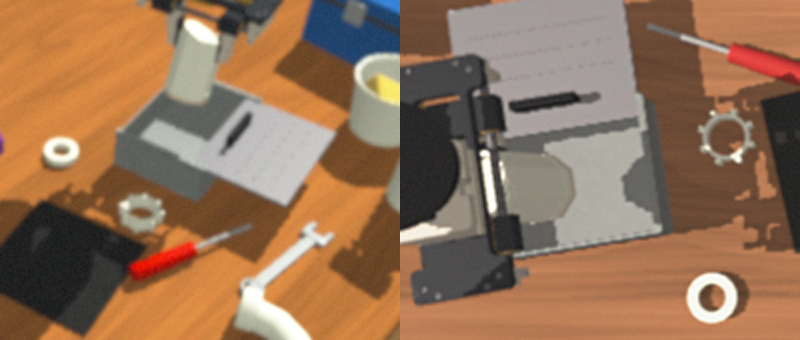

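play_rows --increments '[{"dx":0.1,"dy":-0.7,"dz":0,"yaw":0},{"dx":0.3,"dy":-1.6,"dz":-2,"yaw":0},{"dx":0.4,"dy":-2,"dz":-4,"yaw":0},{"dx":0.4,"dy":-2,"dz":-5.2,"yaw":0},{"dx":0.4,"dy":-2,"dz":-5.2,"yaw":0}]' --force 35

```text
t: 8.7
tcp_pos: [0.5286, 0.1608, 0.1139]
ee_rot: [0.64, 0.768, 0.002, -0.002]
contact_force: [-0.2, -0.1, -2.4]
gripper_width: 0.0635
```

```bash
python3 look.py 10
```

```text
[0.5286 0.1608 0.1139] t 8.7 F [-0.21 -0.08 -2.44] M [-0.147 -0.074  0.011] w 0.0635 yaw 100.41243865465928 j [ 0.65  0.26 -0.41 -0.01 -0.9   2.68]
```

View pics/l10.png

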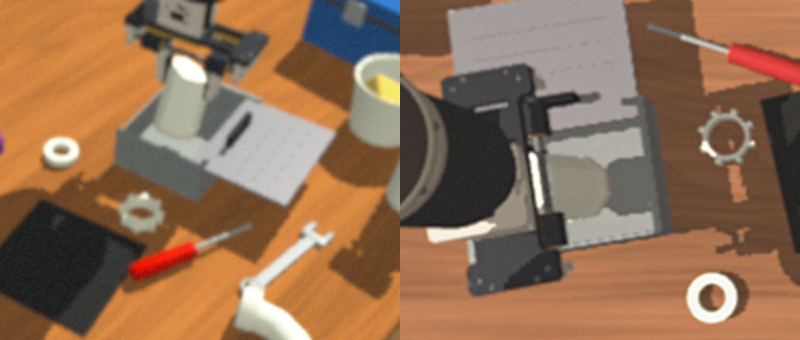

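play_rows --increments '[{"dx":-0.5,"dy":2.5,"dz":0,"yaw":0},{"dx":0.4,"dy":-2,"dz":1,"yaw":0},{"dx":-0.4,"dy":2,"dz":0,"yaw":0},{"dx":0.5,"dy":-2.5,"dz":1,"yaw":0},{"dx":0,"dy":0,"dz":0,"yaw":0}]'

```text
t: 9.3
tcp_pos: [0.5323, 0.1587, 0.1192]
ee_rot: [0.641, 0.768, 0.005, -0.0]
contact_force: [1.4, 1.2, -2.5]
gripper_width: 0.0637
```

play_rows --increments '[{"dx":1.5,"dy":1.5,"dz":0,"yaw":0},{"dx":-1.5,"dy":-1.5,"dz":1,"yaw":0},{"dx":1.5,"dy":-1.5,"dz":0,"yaw":0},{"dx":-1.5,"dy":1.5,"dz":1,"yaw":0},{"dx":0,"dy":0,"dz":0,"yaw":0}]'

```text
t: 9.8
tcp_pos: [0.5322, 0.1635, 0.1219]
ee_rot: [0.639, 0.769, 0.008, 0.001]
contact_force: [1.5, 1.5, 0.2]
gripper_width: 0.0638
```

play_rows --increments '[{"dx":0,"dy":0,"dz":0,"yaw":0},{"dx":0,"dy":0,"dz":0,"yaw":0}]'

```text
t: 10.0
tcp_pos: [0.533, 0.1644, 0.1232]
ee_rot: [0.638, 0.77, 0.009, 0.001]
contact_force: [-0.8, 0.7, -0.7]
gripper_width: 0.0636
```

```bash
python3 look.py 11
```

```text
[0.533  0.1644 0.1232] t 10.0 F [-0.79  0.73 -0.75] M [-0.083 -0.089  0.005] w 0.0636 yaw 100.64941270458569 j [ 0.65  0.25 -0.4  -0.   -0.9   2.68]
```

View pics/l11.png

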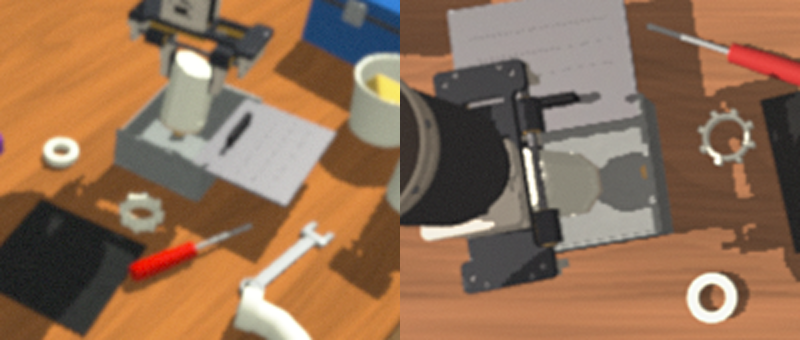

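play_rows --increments '[{"dx":1,"dy":2.5,"dz":-0.5,"yaw":0},{"dx":-1,"dy":-2.5,"dz":0.5,"yaw":0},{"dx":-1.5,"dy":2.5,"dz":-0.7,"yaw":0},{"dx":0.5,"dy":-2.5,"dz":0.5,"yaw":0},{"dx":-0.6,"dy":0,"dz":-0.7,"yaw":0}]'

```text
t: 10.6
tcp_pos: [0.5294, 0.1612, 0.1184]
ee_rot: [0.64, 0.769, 0.01, 0.002]
contact_force: [-0.3, 0.8, -2.4]
gripper_width: 0.0636
```

play_rows --increments '[{"dx":1.8,"dy":0.5,"dz":0,"yaw":0},{"dx":-1.8,"dy":0,"dz":1,"yaw":0},{"dx":1.8,"dy":-0.5,"dz":0,"yaw":0},{"dx":-1.8,"dy":0,"dz":1,"yaw":0},{"dx":0,"dy":0,"dz":0,"yaw":0}]'

```text
t: 11.1
tcp_pos: [0.5266, 0.1605, 0.1185]
ee_rot: [0.64, 0.768, 0.009, 0.001]
contact_force: [1.7, 0.9, -0.2]
gripper_width: 0.0637
```

play_rows --increments '[{"dx":0,"dy":0,"dz":5,"yaw":0},{"dx":0.2,"dy":-0.5,"dz":8,"yaw":0},{"dx":0.2,"dy":-0.5,"dz":8,"yaw":0},{"dx":0.2,"dy":-0.5,"dz":8,"yaw":0}]'

```text
t: 11.5
tcp_pos: [0.5288, 0.1555, 0.1995]
ee_rot: [0.64, 0.768, 0.01, 0.002]
contact_force: [0.3, -0.5, -2.5]
gripper_width: 0.064
```

```bash
python3 look.py 12
python3 - <<'E'
from h import *
snap('wrist','w12.png')
s=status.get_state();print(s['contact_force'])
for i in range(6): viewer.camera('wrist'); print(status.get_state()['contact_force'].round(2))
E
```

```text
[0.5288 0.1555 0.1995] t 11.5 F [ 0.33 -0.53 -2.46] M [-0.102 -0.025  0.016] w 0.064 yaw 100.38678883778678 j [ 0.64  0.16 -0.32 -0.   -1.07  2.68]
[ 0.44915892 -0.0791737  -0.59813374]
[-0.76 -0.3  -0.79]
[-0.27 -0.65 -2.32]
[ 0.2   0.14 -1.65]
[ 0.56 -0.02 -2.97]
[-0.57  0.36 -1.05]
[ 0.28  0.33 -1.11]
```

View pics/l12.png

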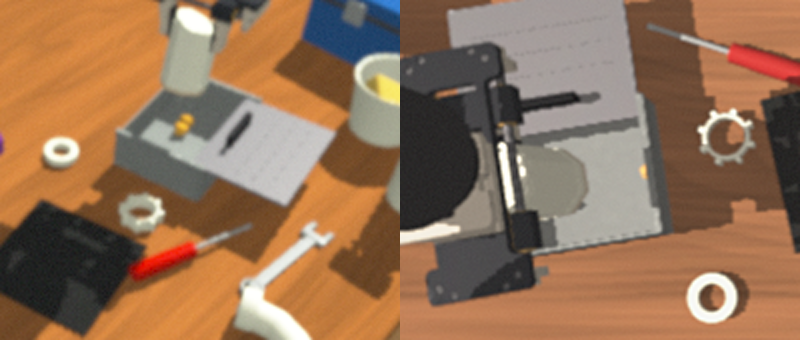

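View pics/w12.png

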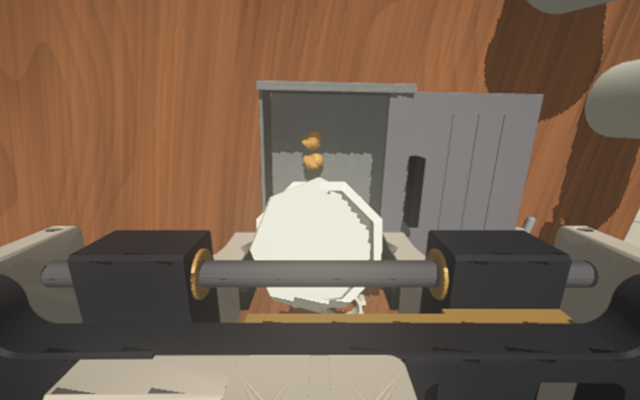

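Run:
```python
from h import *
R=Rot.from_euler('z',-10.3,degrees=True).as_matrix()
for cam,pts in [('wrist',[(312,142),(313,160)]),('scene',[(290+185/2,100+121/2),(290+181/2,100+130/2)]),('top',[(240.5,206)])]:
    c=viewer.calibration(cam)
    for p in pts: w=at_z(c,p,.015); print(cam,w.round(3),(R@(w-np.array([.543,.164,0]))).round(3))
im=cv2.imread('pics/w12.png'); cv2.imwrite('pics/w12c.png',cv2.resize(im[80:320,240:400],None,fx=2.4,fy=2.4,interpolation=cv2.INTER_CUBIC))
im=cv2.imread('pics/l12.png'); cv2.imwrite('pics/l12c.png',cv2.resize(im[60:220,100:260],None,fx=3,fy=3,interpolation=cv2.INTER_CUBIC))
```

```text
wrist [0.514 0.203 0.015] [-0.021  0.043  0.015]
wrist [0.519 0.182 0.015] [-0.02   0.022  0.015]
scene [0.512 0.2   0.015] [-0.024  0.04   0.015]
scene [0.522 0.177 0.015] [-0.019  0.016  0.015]
top [0.551 0.087 0.015] [-0.005 -0.077  0.015]
```

View pics/l12c.png

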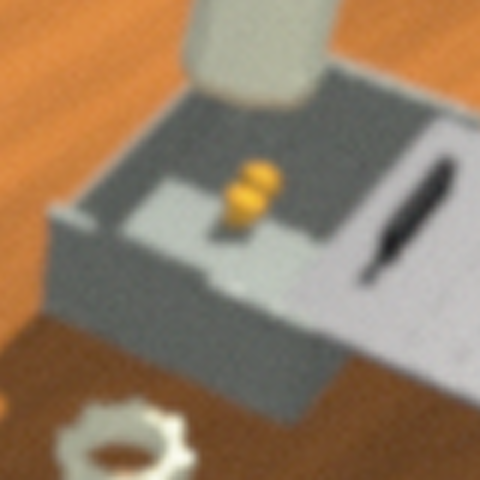

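Run:
```python
import cv2
im=cv2.imread('pics/l12.png'); cv2.imwrite('pics/l12d.png',cv2.resize(im[80:260,520:700],None,fx=3,fy=3,interpolation=cv2.INTER_CUBIC))
```

```text
(no output)
```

View pics/l12d.png

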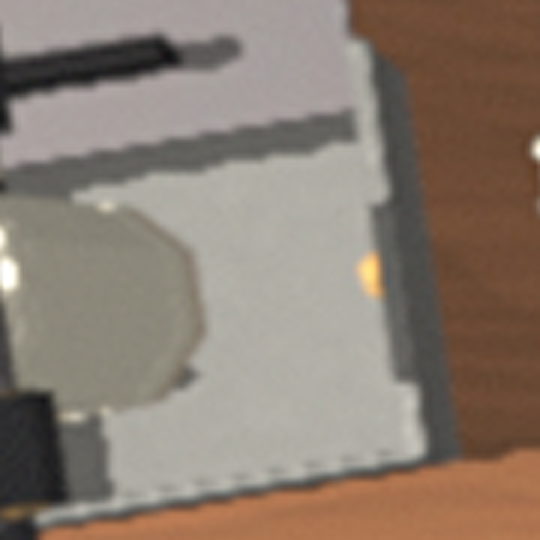

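The two nuts at wrist px (312,142) and (313,160) match the pair in the scene view. Top px (240,206) shows the third nut inside, against the box's −y wall. The weight has also fallen from about 3 N to about 1.6 N. Next I'll carry the cup to the mat.

play_rows --increments '[{"dx":0,"dy":-2,"dz":0,"yaw":-0.15},{"dx":-0.2,"dy":-6,"dz":0,"yaw":-0.3},{"dx":-0.5,"dy":-10,"dz":0,"yaw":-0.45},{"dx":-0.8,"dy":-14,"dz":0,"yaw":-0.6},{"dx":-1,"dy":-18,"dz":0,"yaw":-0.75}]'

```text
t: 12.45
tcp_pos: [0.518, -0.0259, 0.1981]
ee_rot: [0.878, 0.478, 0.008, 0.004]
contact_force: [0.4, 0.1, 0.4]
gripper_width: 0.0633
```

```bash
python3 look.py 13
```

```text
[ 0.518  -0.0259  0.1981] t 12.45 F [0.44 0.11 0.37] M [-0.063 -0.19  -0.039] w 0.0633 yaw 57.14949509016907 j [ 0.33  0.11 -0.39  0.01 -1.06  2.23]
```

View pics/l13.png

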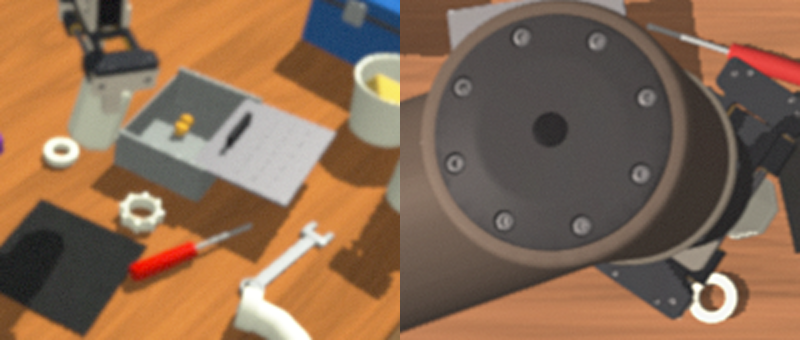

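play_rows --increments '[{"dx":0,"dy":-4,"dz":0,"yaw":-0.15},{"dx":0,"dy":-8,"dz":-1,"yaw":-0.3},{"dx":-0.2,"dy":-12,"dz":-3,"yaw":-0.45},{"dx":-0.3,"dy":-14,"dz":-5,"yaw":-0.6},{"dx":-0.3,"dy":-14,"dz":-7,"yaw":-0.75}]'

```text
t: 13.05
tcp_pos: [0.5143, -0.1699, 0.1271]
ee_rot: [0.992, 0.122, 0.005, 0.007]
contact_force: [-0.3, 0.8, -0.7]
gripper_width: 0.0634
```

```bash
sed -i 's/sc\[100:270,290:490\]/sc[140:310,250:450]/; s/tp\[120:290,120:320\]/tp[120:290,140:440]/; s/b=cv2.resize(\(.*\),(400,340)/b=cv2.resize(\1,(400,227)/' look.py; sed -i 's/np.hstack(\[a,b\])/np.hstack([a,cv2.copyMakeBorder(b,0,340-b.shape[0],0,0,0)])/' look.py
python3 look.py 14
```

```text
[ 0.5143 -0.1699  0.1271] t 13.05 F [-0.26  0.83 -0.71] M [ 0.048  0.082 -0.066] w 0.0634 yaw 14.052137180430606 j [ 0.05  0.22 -0.44  0.02 -0.9   1.75]
```

View pics/l14.png

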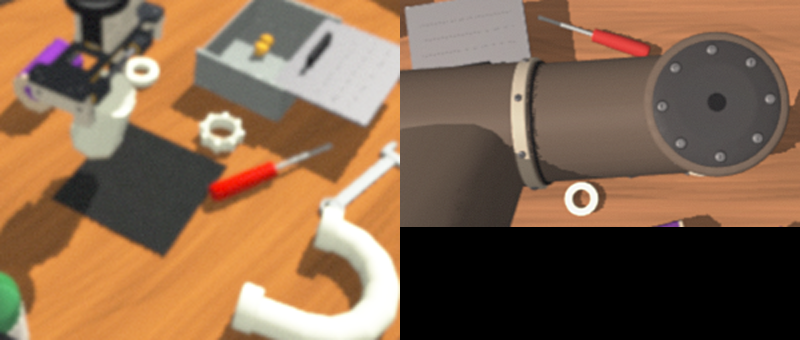

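play_rows --increments '[{"dx":0,"dy":0.3,"dz":-3,"yaw":-0.02},{"dx":0,"dy":0.3,"dz":-5,"yaw":-0.02},{"dx":0,"dy":0.3,"dz":-5.7,"yaw":-0.02},{"dx":0,"dy":0.3,"dz":-6.2,"yaw":-0.02}]'

```text
t: 13.55
tcp_pos: [0.5171, -0.1645, 0.0694]
ee_rot: [0.993, 0.12, 0.006, 0.008]
contact_force: [-12.0, 11.0, 52.5]
gripper_width: 0.064
```

```bash
python3 look.py 15
```

```text
[ 0.5171 -0.1645  0.0694] t 13.55 F [-12.03  11.04  52.47] M [4.727 4.195 0.068] w 0.064 yaw 13.742643261284496 j [ 0.06  0.29 -0.5   0.02 -0.76  1.73]
```

View pics/l15.png

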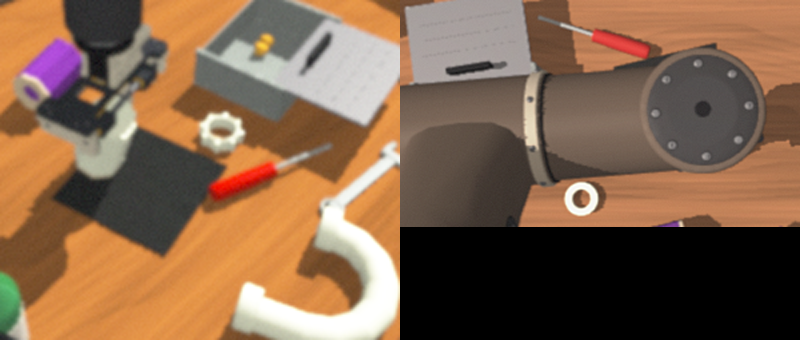

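play_rows --increments '[{"dx":0,"dy":0,"dz":0.5,"yaw":0},{"dx":0,"dy":0,"dz":1,"yaw":0},{"dx":0,"dy":0,"dz":1,"yaw":0}]'

```text
t: 13.95
tcp_pos: [0.518, -0.1638, 0.0803]
ee_rot: [0.993, 0.121, 0.007, 0.007]
contact_force: [-0.1, 0.2, -2.2]
gripper_width: 0.0635
```

```bash
python3 look.py 16;  python3 - <<'E'
from h import *
c=viewer.calibration('scene')
s=status.get_state(); p=s['tcp_pos']+[0,0,.019]
f=lambda q:(proj(c,q)-[250,140])*2
print('pivot',f(p),'vertical 78 below',f(p-[0,0,.078]),'18 above',f(p+[0,0,.018]))
d=np.array([np.cos(.24),np.sin(.24),0])
for th in (-30,-15,15,30):
    t=np.radians(th); m=p+.078*(-np.cos(t)*np.array([0,0,1])-np.sin(t)*d); print(th,f(m))
im=cv2.imread('pics/l16.png'); cv2.imwrite('pics/l16c.png',cv2.resize(im[40:220,20:200],None,fx=3.2,fy=3.2,interpolation=cv2.INTER_CUBIC))
E
```

```text
[ 0.518  -0.1638  0.0803] t 13.95 F [-0.11  0.18 -2.17] M [-0.045  0.045  0.007] w 0.0635 yaw 13.90326142130832 j [ 0.06  0.28 -0.49  0.02 -0.79  1.73]
pivot [[106.70731167 119.44721821]] vertical 78 below [[107.97682358 158.28243954]] 18 above [[106.39311357 109.85661236]]
-30 [[131.86564282 164.33359579]]
-15 [[120.24004225 162.68601483]]
15 [[ 95.79743636 151.44562875]]
30 [[ 84.38925294 142.59752259]]
```

View pics/l16c.png

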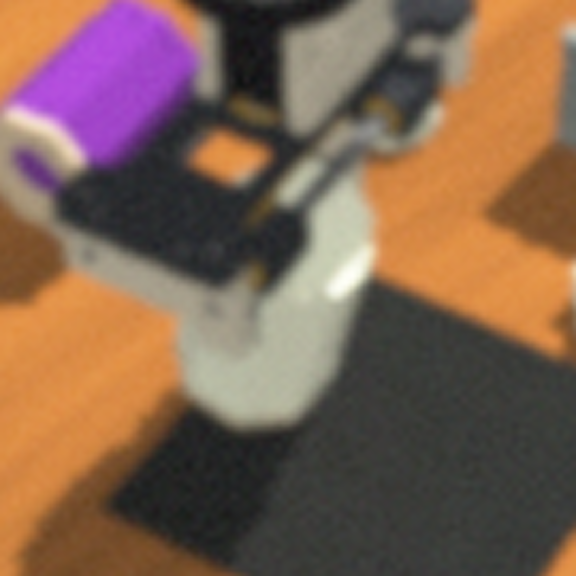

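play_rows --increments '[{"dx":0,"dy":0,"dz":-0.5,"yaw":0},{"dx":0,"dy":0,"dz":-0.9,"yaw":0}]'

```text
t: 14.25
tcp_pos: [0.5166, -0.1641, 0.0692]
ee_rot: [0.993, 0.12, 0.006, 0.007]
contact_force: [-9.5, 5.5, 40.7]
gripper_width: 0.0636
```

play_rows --increments '[{"dx":0,"dy":0,"dz":-0.1,"yaw":0},{"dx":0,"dy":0,"dz":-0.2,"yaw":0},{"dx":0.4,"dy":0.1,"dz":-0.2,"yaw":0}]' --force 4

```text
t: 14.55
tcp_pos: [0.5198, -0.1632, 0.0667]
ee_rot: [0.993, 0.12, 0.005, 0.007]
contact_force: [-2.1, 1.5, 3.7]
gripper_width: 0.0645
```

```bash
python3 look.py 17
```

```text
[ 0.5198 -0.1632  0.0667] t 14.55 F [-2.13  1.49  3.69] M [0.747 0.788 0.027] w 0.0645 yaw 13.841720379504473 j [ 0.07  0.3  -0.5   0.02 -0.76  1.73]
```

View pics/l17.png

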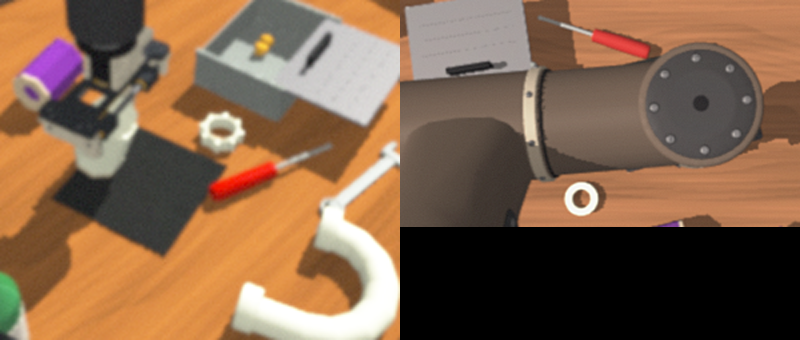

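play_rows --increments '[{"dx":0.75,"dy":0.18,"dz":0,"yaw":0},{"dx":1.5,"dy":0.36,"dz":0,"yaw":0},{"dx":2.5,"dy":0.6,"dz":-0.2,"yaw":0},{"dx":3.5,"dy":0.86,"dz":-0.5,"yaw":0},{"dx":3.5,"dy":0.86,"dz":-0.5,"yaw":0}]'

```text
t: 15.15
tcp_pos: [0.5578, -0.1542, 0.0614]
ee_rot: [0.993, 0.121, 0.006, 0.007]
contact_force: [1.9, -0.8, 2.1]
gripper_width: 0.0643
```

```bash
python3 look.py 18
```

```text
[ 0.5578 -0.1542  0.0614] t 15.15 F [ 1.92 -0.79  2.07] M [-0.041 -0.566 -0.013] w 0.0643 yaw 13.89955309353658 j [ 0.08  0.35 -0.43  0.02 -0.78  1.72]
```

View pics/l18.png

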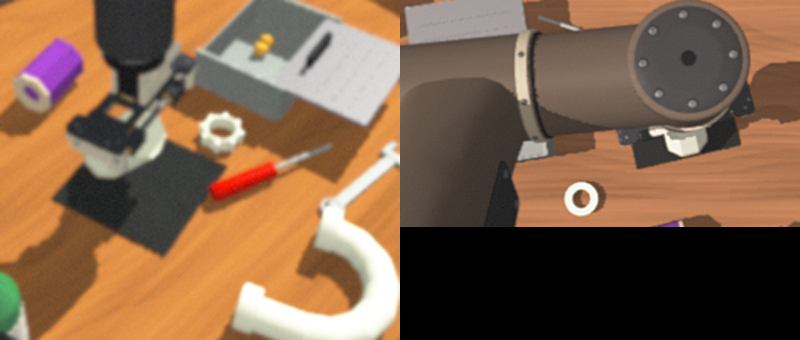

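play_rows --increments '[{"dx":0.8,"dy":0.2,"dz":-0.5,"yaw":0},{"dx":1.6,"dy":0.38,"dz":-1.1,"yaw":0},{"dx":2.4,"dy":0.58,"dz":-1.9,"yaw":0},{"dx":3.1,"dy":0.77,"dz":-2.7,"yaw":0},{"dx":3.1,"dy":0.77,"dz":-2.7,"yaw":0}]'

```text
t: 15.75
tcp_pos: [0.5872, -0.1464, 0.0325]
ee_rot: [0.993, 0.121, 0.004, 0.007]
contact_force: [-0.2, -0.1, -1.3]
gripper_width: 0.0634
```

```bash
python3 look.py 19
```

```text
[ 0.5872 -0.1464  0.0325] t 15.75 F [-0.19 -0.1  -1.32] M [-0.004  0.022 -0.008] w 0.0634 yaw 13.875270727688703 j [ 0.09  0.43 -0.39  0.02 -0.74  1.71]
```

View pics/l19.png

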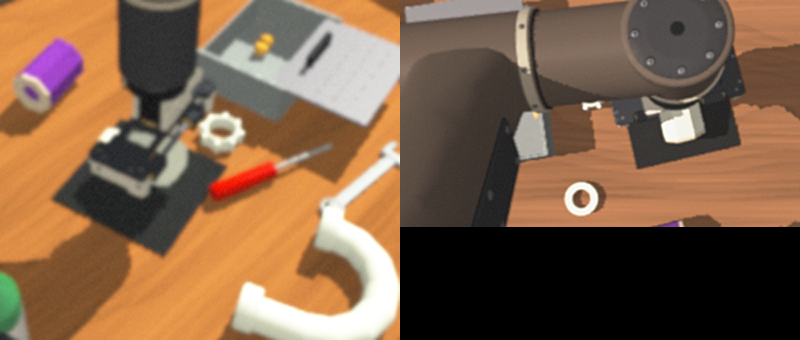

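play_rows --increments '[{"dx":0.5,"dy":0.12,"dz":-0.5,"yaw":0},{"dx":0.9,"dy":0.2,"dz":-1.0,"yaw":0},{"dx":1.0,"dy":0.25,"dz":-1.3,"yaw":0},{"dx":1.0,"dy":0.25,"dz":-1.5,"yaw":0}]'

```text
t: 16.25
tcp_pos: [0.5962, -0.1441, 0.0176]
ee_rot: [0.993, 0.121, 0.004, 0.007]
contact_force: [0.6, 0.2, 0.0]
gripper_width: 0.064
```

```bash
python3 look.py 20
python3 - <<'E'
from h import *
snap('wrist','w20.png')
E
```

```text
[ 0.5962 -0.1441  0.0176] t 16.25 F [0.63 0.18 0.04] M [ 0.035 -0.232 -0.012] w 0.064 yaw 13.85720229005898 j [ 0.09  0.46 -0.38  0.02 -0.72  1.71]
```

View pics/l20.png

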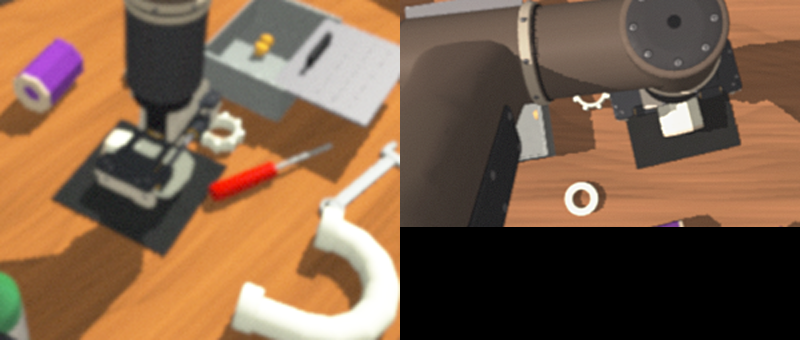

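View pics/w20.png

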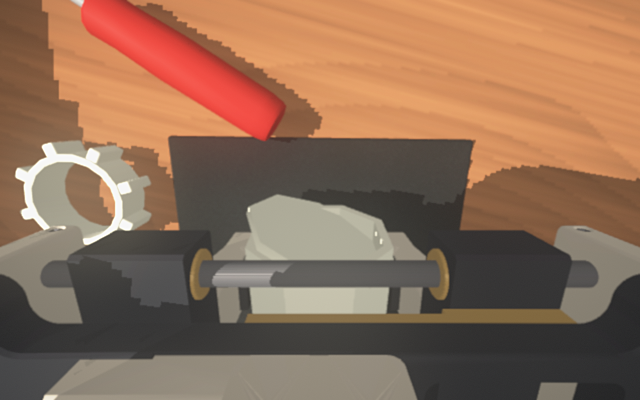

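play_rows --increments '[{"dx":0,"dy":0,"dz":0,"yaw":0},{"dx":0,"dy":0,"dz":0,"yaw":0},{"dx":0,"dy":0,"dz":0,"yaw":0},{"dx":0,"dy":0,"dz":0,"yaw":0}]' --gripper 1

```text
t: 16.8
tcp_pos: [0.5955, -0.1442, 0.0179]
ee_rot: [0.993, 0.12, 0.004, 0.007]
contact_force: [0.1, 0.5, -0.2]
gripper_width: 0.0865
```

play_rows --increments '[{"dx":0,"dy":0,"dz":3,"yaw":0},{"dx":0,"dy":0,"dz":7,"yaw":0},{"dx":0,"dy":0,"dz":11,"yaw":0},{"dx":0,"dy":0,"dz":15,"yaw":0},{"dx":0,"dy":0,"dz":18,"yaw":0}]'

```text
t: 17.3
tcp_pos: [0.596, -0.1443, 0.2011]
ee_rot: [0.993, 0.121, 0.005, 0.007]
contact_force: [0.3, -0.2, -0.3]
gripper_width: 0.0878
```

```bash
python3 look.py 21
python3 - <<'E'
from h import *
snap('wrist','w21.png')
E
```

```text
[ 0.596  -0.1443  0.2011] t 17.3 F [ 0.32 -0.17 -0.28] M [ 0.035 -0.104  0.026] w 0.0878 yaw 13.84789789222922 j [ 0.09  0.27 -0.19  0.02 -1.11  1.72]
```

View pics/l21.png

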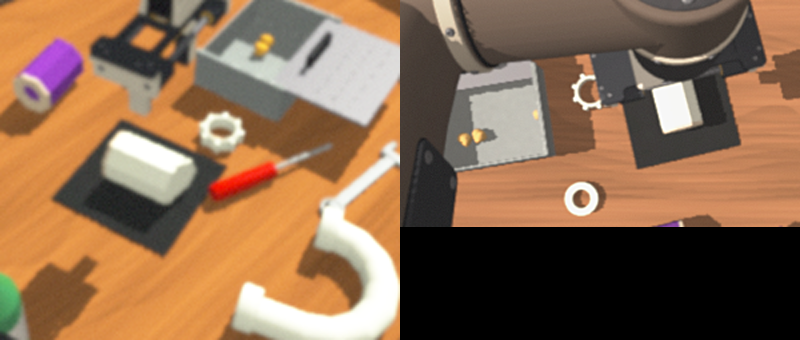

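View pics/w21.png

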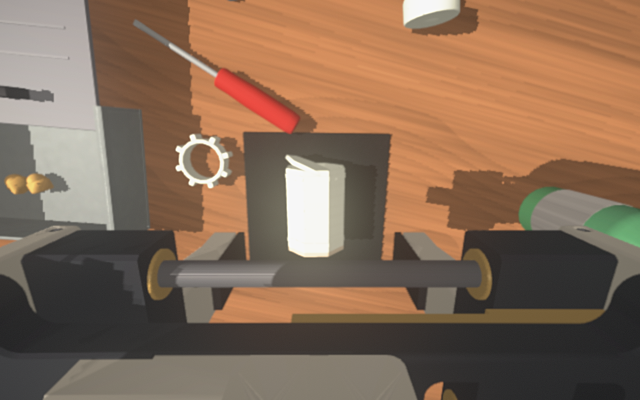

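play_rows --increments '[{"dx":5.3,"dy":32.7,"dz":-2,"yaw":-0.06},{"dx":5.3,"dy":32.7,"dz":-2,"yaw":-0.06},{"dx":5.3,"dy":32.7,"dz":-2,"yaw":-0.06},{"dx":5.3,"dy":32.7,"dz":-2,"yaw":-0.06},{"dx":5.3,"dy":32.7,"dz":-2,"yaw":-0.06}]' --gripper -1 --force 20

```text
t: 17.95
tcp_pos: [0.6357, 0.1039, 0.1835]
ee_rot: [0.996, 0.091, 0.005, 0.008]
contact_force: [0.6, -0.3, 0.5]
gripper_width: 0.0533
```

```bash
python3 look.py 22
python3 - <<'E'
from h import *
snap('wrist','w22.png')
E
```

```text
[0.6357 0.1039 0.1835] t 17.95 F [ 0.59 -0.31  0.48] M [-0.042 -0.167 -0.018] w 0.0533 yaw 10.390241681573563 j [ 0.48  0.33 -0.14  0.02 -1.1   1.27]
```

View pics/l22.png

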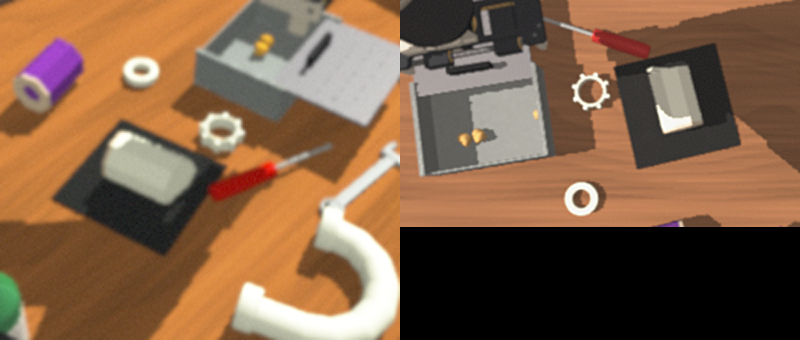

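View pics/w22.png

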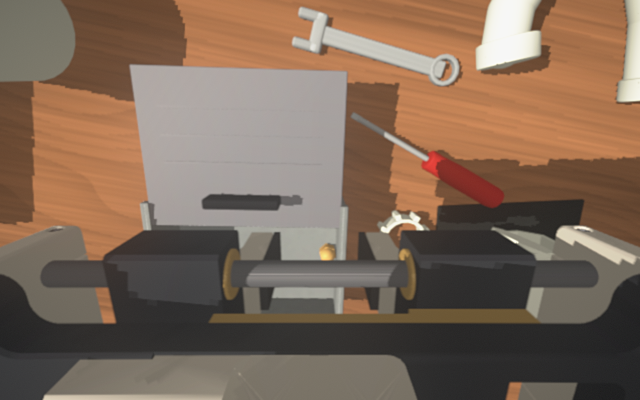

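Run:
```python
from h import *
c=viewer.calibration('wrist')
R=Rot.from_euler('z',-10.3,degrees=True).as_matrix()
for uv,z in [((204,201),.088),((280,201),.088),((242,199),.088),((132,67),.067),((346,73),.067)]:
    w=at_z(c,uv,z); print(w.round(4),(R@(w-np.array([.543,.164,0]))).round(4))
```

```text
[0.6189 0.2068 0.088 ] [0.0823 0.0286 0.088 ]
[0.6312 0.1391 0.088 ] [ 0.0823 -0.0402  0.088 ]
[0.6269 0.1733 0.088 ] [ 0.0842 -0.0059  0.088 ]
[0.7213 0.2844 0.067 ] [0.197  0.0866 0.067 ]
[0.7515 0.1008 0.067 ] [ 0.1938 -0.0994  0.067 ]
```

play_rows --increments '[{"dx":1.2,"dy":4.5,"dz":-1,"yaw":0},{"dx":1.7,"dy":8.0,"dz":-2,"yaw":0},{"dx":1.7,"dy":8.0,"dz":-5,"yaw":0},{"dx":1.7,"dy":8.0,"dz":-7,"yaw":0},{"dx":1.7,"dy":8.0,"dz":-7,"yaw":0}]'

```text
t: 18.6
tcp_pos: [0.6501, 0.1832, 0.1083]
ee_rot: [0.996, 0.092, 0.001, 0.009]
contact_force: [0.2, -0.4, -1.1]
gripper_width: 0.0027
```

```bash
sed -i 's/sc\[140:310,250:450\]/sc[100:270,290:490]/' look.py; python3 look.py 23
python3 - <<'E'
from h import *
snap('wrist','w23.png')
E
```

```text
[0.6501 0.1832 0.1083] t 18.6 F [ 0.18 -0.43 -1.12] M [-0.088  0.084 -0.03 ] w 0.0027 yaw 10.565463538239374 j [ 0.57  0.45 -0.14  0.02 -0.99  1.17]
```

View pics/l23.png

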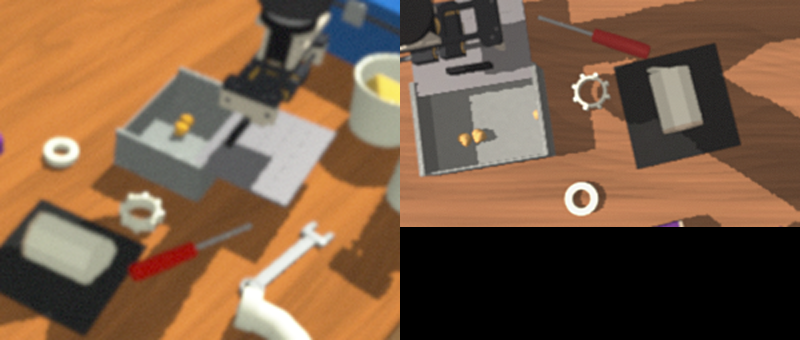

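play_rows --increments '[{"dx":0.3,"dy":0.05,"dz":-1.5,"yaw":0},{"dx":0.3,"dy":0.05,"dz":-2.8,"yaw":0},{"dx":0.3,"dy":0.05,"dz":-3.1,"yaw":0}]'

```text
t: 19.05
tcp_pos: [0.6553, 0.184, 0.0806]
ee_rot: [0.996, 0.092, 0.004, 0.008]
contact_force: [-0.1, 0.0, -0.5]
gripper_width: 0.0008
```

play_rows --increments '[{"dx":-2,"dy":-0.35,"dz":-0.3,"yaw":0},{"dx":-5,"dy":-0.9,"dz":-0.3,"yaw":0},{"dx":-8,"dy":-1.45,"dz":-0.3,"yaw":0},{"dx":-11,"dy":-2,"dz":-0.3,"yaw":0},{"dx":-13.5,"dy":-2.45,"dz":-0.3,"yaw":0}]'

```text
t: 19.55
tcp_pos: [0.5197, 0.1597, 0.0779]
ee_rot: [0.996, 0.092, 0.004, 0.008]
contact_force: [2.9, 2.5, -0.1]
gripper_width: 0.0004
```

play_rows --increments '[{"dx":-0.3,"dy":-0.05,"dz":0,"yaw":0},{"dx":-0.6,"dy":-0.1,"dz":0,"yaw":0},{"dx":-0.6,"dy":-0.1,"dz":0,"yaw":0}]'

```text
t: 19.85
tcp_pos: [0.5147, 0.1591, 0.0783]
ee_rot: [0.996, 0.092, 0.005, 0.007]
contact_force: [0.4, -0.2, 1.2]
gripper_width: 0.0003
```

```bash
python3 look.py 24
python3 - <<'E'
from h import *
snap('wrist','w24.png')
E
```

```text
[0.5147 0.1591 0.0783] t 19.85 F [ 0.36 -0.24  1.17] M [ 0.052 -0.336 -0.032] w 0.0003 yaw 10.571049486927302 j [ 0.68  0.28 -0.49  0.03 -0.8   1.06]
```

View pics/l24.png

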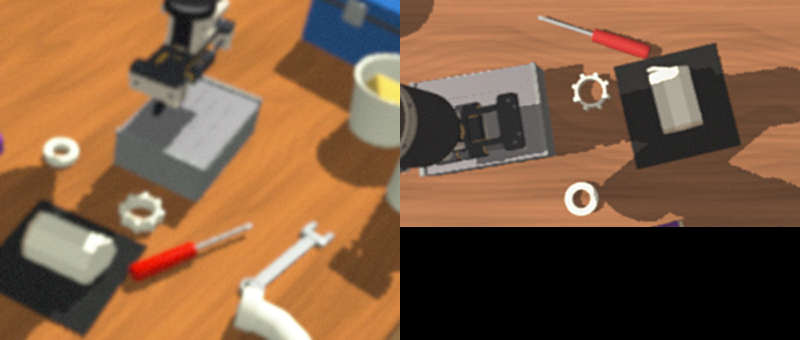

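play_rows --increments '[{"dx":-0.3,"dy":-0.05,"dz":0,"yaw":0},{"dx":-0.5,"dy":-0.1,"dz":0,"yaw":0},{"dx":-0.5,"dy":-0.1,"dz":0,"yaw":0}]'

```text
t: 20.3
tcp_pos: [0.5142, 0.1594, 0.0785]
ee_rot: [0.996, 0.092, 0.008, 0.007]
contact_force: [17.5, -2.5, -10.1]
gripper_width: 0.0004
```

play_rows --increments '[{"dx":-0.3,"dy":-0.05,"dz":0,"yaw":0},{"dx":-0.5,"dy":-0.1,"dz":0,"yaw":0},{"dx":-0.5,"dy":-0.1,"dz":0,"yaw":0}]'

```text
t: 20.6
tcp_pos: [0.5141, 0.16, 0.0792]
ee_rot: [0.996, 0.093, 0.012, 0.006]
contact_force: [21.0, -2.9, -11.9]
gripper_width: 0.0002
```

play_rows --increments '[{"dx":1.2,"dy":0.2,"dz":0,"yaw":0},{"dx":1.5,"dy":0.25,"dz":3,"yaw":0},{"dx":1.5,"dy":3,"dz":7,"yaw":0},{"dx":0,"dy":8,"dz":12,"yaw":0},{"dx":-3,"dy":12,"dz":15,"yaw":0}]'

```text
t: 21.1
tcp_pos: [0.4978, 0.2604, 0.2139]
ee_rot: [0.996, 0.092, 0.012, 0.006]
contact_force: [1.4, 0.7, -0.7]
gripper_width: 0.0006
```

play_rows --increments '[{"dx":-4,"dy":4.5,"dz":0,"yaw":0},{"dx":-8,"dy":9,"dz":0,"yaw":0},{"dx":-10,"dy":14,"dz":0,"yaw":0},{"dx":-10,"dy":16,"dz":0,"yaw":0},{"dx":-10,"dy":16,"dz":0,"yaw":0}]'

```text
t: 21.6
tcp_pos: [0.3964, 0.4247, 0.2132]
ee_rot: [0.996, 0.094, 0.012, 0.006]
contact_force: [1.3, -1.6, -1.2]
gripper_width: 0.0009
```

Run:
```python
from h import *
s=status.get_state(); print(s['tcp_pos'],s['t'],s['contact_force'])
snap('top','t25.png'); snap('scene','s25.png')
a=cv2.imread('pics/top0.png');b=cv2.imread('pics/t25.png')
f=lambda i,c,k:cv2.resize(i[c[1]:c[3],c[0]:c[2]],None,fx=k,fy=k,interpolation=cv2.INTER_CUBIC)
c=(130,120,410,290)
cv2.imwrite('pics/t25c.png',f(b,c,2.8)); cv2.imwrite('pics/s25c.png',f(cv2.imread('pics/s25.png'),(250,110,450,260),4))
for k in ['tape_roll','slip_nut','soap_bottle','wrench','screwdriver','trap_cup']: 
    print(k,[(np.round(d['bbox']).tolist(),round(d['conf'],2)) for d in nets.spot_in('top',k)[:3]])
```

```text
[0.39639334 0.42465028 0.21315701] 21.6 [ 1.27772822 -1.60400619 -1.16948836]
tape_roll [([267.0, 256.0, 289.0, 281.0], 0.73)]
slip_nut [([268.0, 176.0, 295.0, 203.0], 0.55)]
soap_bottle [([462.0, 143.0, 528.0, 187.0], 0.55)]
wrench [([153.0, 169.0, 252.0, 251.0], 0.69), ([212.0, 91.0, 292.0, 116.0], 0.64)]
screwdriver [([241.0, 133.0, 331.0, 166.0], 0.75), ([328.0, 168.0, 368.0, 219.0], 0.66)]
trap_cup [([326.0, 170.0, 366.0, 220.0], 0.89), ([384.0, 288.0, 442.0, 347.0], 0.89), ([307.0, 286.0, 359.0, 326.0], 0.88)]
```

View pics/t25c.png

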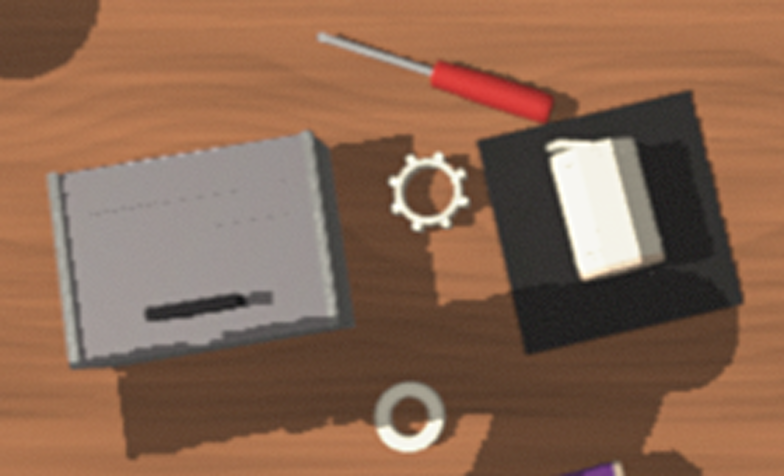

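View pics/s25c.png

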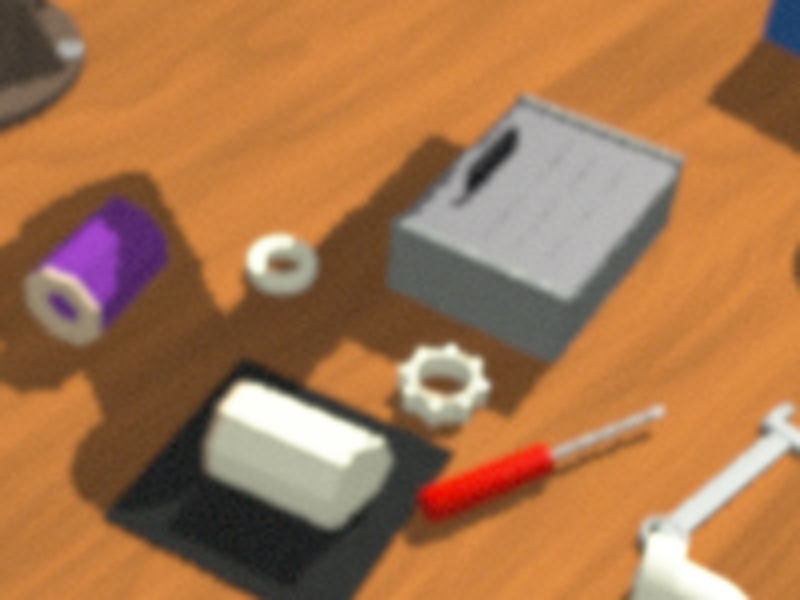

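Run:
```python
from h import *
c=viewer.calibration('top'); R=Rot.from_euler('z',-10.3,degrees=True).as_matrix()
w=at_z(c,(130+197/2.8,120+306/2.8),.088); print((R@(w-np.array([.543,.164,0]))).round(4))
print(at_z(c,(346,195),.068)-np.array([.5685,-.154,0]))
print(arm.job_done())
```

```text
[-0.0473 -0.0045  0.088 ]
[0.00021209 0.00617303 0.068     ]
the job is handed in; nothing more can be done
None
```

The job is done and handed in at about 22 s of the 72 s allowed; no verdict came back.

**What I did**
1. I pushed the lid open by its bar, by about 120 mm.
2. I gripped the white cup near its closed end and carried it level over the box. There I slackened the grip to 3 N so it swung mouth-down.
3. I tightened the grip and shook. The force reading fell from about 3 N to about 1.6 N, though it wavers by roughly 1 N.
4. I stood the cup on the mat, tipped it onto its side with a light grip and let go. Then I pushed the lid against its stop with 21 N.

**Last checks**
- **Nuts:** All three were seen inside the box before the lid was shut. Two showed in the wrist and scene pictures. The third, against the right-hand wall, was half hidden, but all three then showed in one top picture.
- **Cup:** It lies on its side, with its middle about 6 mm from the mat's centre.
- **Lid:** The bar measured 47 mm from the box's middle against 45 mm expected when shut, which is within my measuring error.
- **Other things:** The tape roll, slip nut, soap bottle and screwdriver are where they started, by the network's boxes. The wrench looks unmoved, but the network missed it at the start, so there are no numbers to compare. The robot is clear of everything.

**What went less well**
- The cup hung about 17° off vertical when it came down on the mat, so it touched sooner than planned. The wrist force reached about 52 N and then 41 N through the held cup. That is under the 120 N wrist limit, and nothing but the cup seemed to be in contact.
- My two early measurements of the box position differed by about 5 mm. I shut the lid by the force at the stop, not by position.

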